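# Load the sawing jig with the next stick of smoking wood

### The job

Get the sawing jig ready for the next cut of smoking wood: take the sawn-off chunk out of the jig and lay it flat in the steel tray with the other chunk. Then lay the long stick on the jig with its square end towards the end stop, push it square and fully home into the corner, flush against both the fence and the end stop, and only then swing the clamp lever fully round to lock it. Do not knock over or shift the pepper mill, tin and onion standing around.

Things in the scene. Friction and masses are not known exactly. Their poses are not given: they have to be found in the camera images.
- jig: the sawing jig: pale wooden board 130 x 280 mm on rubber feet, fixed. Origin: centre of its underside; x points to the fence, y to the end stop, z up. Deck (top face) at z = 22. Fence along the x = +65 edge and end stop on the y = +140 end are wooden bars 20 mm thick, top at z = 42 mm
- corner (a point): the inner corner of the jig where fence and end stop meet, on the deck: x = 45 (inner face of the fence), y = 120 (inner face of the stop), z = 22 mm in the jig's frame. A saw slot cuts the fence at y = 58
- stick: the long stick of wood, 160 x 48 x 46 mm (length, width, height), brown. Origin: under its middle; x points along it to its square-cut end at x = +80; the other end is cut slanting (x = -60 on the +y side, -80 on the -y side); z up. 0.25 kg
- stick_end (a point): centre of the lower edge of the stick's square end (x = +80 mm in the stick's frame)
- chunk: the sawn-off chunk lying in the jig near the corner, 62 x 48 x 46 mm (length along its x, width, height). Origin: centre of its underside
- chunk_center (a point): centre of that chunk
- chunk_old: the chunk sawn before, of the same size, lying in the far (+x) half of the tray
- chunk_old_center (a point): centre of that earlier chunk
- tray: shallow open tray of sheet steel, fixed, 170 x 130 mm (x, y) outside, 164 x 124 inside, inner floor at z = 3, rim at z = 24 mm. Origin: centre of its underside. The half at its -x end is free
- clamp (a joint): angle of the jig's cam clamp lever (rad): 0 = open, lever pointing to the jig's -x; it swings anticlockwise from above to its stop at 1.6, fully closed, lever pointing to the jig's -y, cam pressing a stick that lies at the fence. It stays where left. Open (0 to 0.5) the cam leaves 8 mm spare width beside a stick at the fence; a stick off the fence blocks it
- clamp_knob (a point): top of the upright round knob at the end of the lever, 22 mm thick, held from 24 to 53 mm above the deck (this point), 100 mm from the pivot
- clamp_pivot (a point): pivot of the clamp, on the deck: x = -30.6, y = 20, z = 22 mm in the jig's frame. The cam is 20 mm in radius, its lobe 28 mm long, both up to 19 mm above the deck (bolt head 23); the lever arm is 18 mm wide, 5 to 17 mm above the deck
- pepper_mill: brown wooden pepper mill, 58 mm thick, 170 mm tall; origin under its centre
- tin_small: small food tin, 57 mm thick, 72 mm tall; origin under its centre
- onion: brown onion, 71 mm thick, 72 mm tall; origin under its centre
Things that resemble listed ones, but are neither listed nor needed, are in the scene too. What is shaped like the chunk but orange or purple is not meant.

How it is judged:
By the outcome, as a careful person would: the job done as asked, in the order asked, and still so for the second after the job is handed in, with the robot touching nothing.
It also fails if it takes over 72 s, if anything falls off the work surface, if the arm or the gripper's body presses on something with over 40 N, if the wrist force passes 120 N, or if a joint passes its speed limit or range.

### The arm

A 6-joint arm with a two-finger parallel gripper is mounted at the origin on a cart in front of the work surface, level with it; the furniture and walls round the work are solid. World frame = base frame: x ahead of the robot, y to its left, z up, the work surface at z = 0. Lengths are in m, angles in rad, forces in N, time in s.
With the tool pointing down it reaches from about 0.275 to 0.825 m from the base axis. Payload 4.9 kg.
Tool frame: the origin (TCP) lies on the centre line of the jaws, within the pads' length; the fingertips stand 14 mm ahead of it and the grasp point (between the pads) lies 5 mm behind it; z points along the fingers, y is the direction in which the jaws open and shut (so a half turn about z gives the same grasp; the last joint's range is limited). The gripper opens to 85 mm and grips with 20 to 120 N. Pads are 22 mm wide; open, the fingers measure 114 mm over their backs; the gripper's body (76 mm by 85 mm) begins 54 mm behind the grasp point. The pads swing forward as they close: fully open they stand 13 mm farther back than shut.
Start: joints at [-1.427, 0.326, -0.193, 1.052, 0, 1.437], TCP at [0.151, -0.529, 0.213] pointing down, gripper open.
Joint ranges: [-2.65, 2.65], [-0.97, 1.79], [-1.3, 1.35], [-1.93, 2.1], [-1.47, 1.37], [-3.14, 3.14]. Speed limits (rad/s): [2.57, 2.57, 3.14, 3.14, 3.14, 3.14].

### API

Orientations are given as a unit quaternion [x, y, z, w].
In Python, from bench import arm, grab_frame, calibration, job gives the robot as it stands.
- The arm moves only by the tool drive_tool, never from a script. Its argument "plan" is one flat list of numbers, 7 for each row, row after row: the shift along the tool's x, y, z in cm, then the turn, a rotation vector about the tool's x, y, z in degrees, then the closure, from -1 (fully open) to 1 (shut). A call has 1 to 12 rows; each row is the pose to reach, as a shift and turn from the pose commanded when the call began, along the tool's axes at that moment; what a row does not reach only later rows make up. A row lasts 1/12 s, in which the tool goes at most 41.7 mm and 7.16 degrees, less where a joint would pass 70% of its speed; a pose out of reach is approached as far as the arm can. A call with a gripper value outside its range is refused whole. The fingers move at their own pace and stop on an object; the grip force is fixed at half the most. Time passes only in rows, so rows that repeat a pose let the fingers close. It gives the time, the measured TCP pose, the force and the opening at its end, in the units of the state.
- arm.observe(): the state, without advancing time (a new reading comes with each control period).
- grab_frame(name): name is "scene" or "top" or "wrist"; returns the picture (384x512x3 uint8, red, green, blue); there is no depth.
- calibration(name): a dict with "vertical_fov" (degrees; the focal length in pixels is half the picture's height over the tangent of half this angle, whatever the lens; pixels are square), "cx", "cy" (the principal point, pixels), "R" (3x3) and "t" (3): a world point X has camera coordinates R X + t. Camera axes: x right, y down, z forward; pixel columns grow to the right and rows downward; lengths in m; the calibration is good to about 2 mm. A picture is of the moment at which its call begins: read the wrist's pose just before it. calibration takes no time and is no camera call; for the wrist camera it gives the pose at the moment of the call.
- job.hand_in(): hands the job in, once; it reports no verdict.
The state is a dict: "clock": time; "q": joint angles; "joint_velocities": joint speeds; "joint_efforts": joint torques, N m; "tcp_pos": TCP position; "ee_rot": TCP orientation; "force": force on the tool from outside, world axes, zero at the start; "ft_torque": the same for the moment, N m; "opening": finger opening in m.
Only numpy, scipy, OpenCV 4.12 (cv2) and the standard library are available. Lean on these libraries where they do the work, as an engineer would, in place of code of your own. Each camera call takes 0.05 s, during which the arm holds its last target. There are 200 camera calls.

## Working session

There is one attempt and no reset: what is moved stays moved. The work goes in short steps, Python scripts to look and compute and a tool call to move; the robot and the scene stay as the last step left them, time stands still between calls to the robot, and variables do not carry over. Pictures are saved under pics/ and viewed, about 8 in all and at most 12, crops included, and the job is handed in when it is done.

Besides the shell and the picture viewer there is one more tool, called after "Request:" as name(argument=value, ...) on one line, values as JSON. drive_tool: Moves the arm, as the interface text tells. Its arguments: {"type":"object","properties":{"plan":{"type":"array","items":{"type":"number"}}},"required":["plan"]}

```bash
mkdir -p pics; ls; cat > h.py <<'E'
import numpy as np, cv2
from bench import arm, grab_frame, calibration, job
from scipy.spatial.transform import Rotation as Ro
def snap(name,f,big=None):
    c=calibration(name); im=grab_frame(name); cv2.imwrite('pics/'+f+'.png',im[:,:,::-1]); np.save('pics/'+f+'.npy',dict(c=c,im=im),allow_pickle=True); return c,im
def load(f):
    d=np.load('pics/'+f+'.npy',allow_pickle=True).item(); return d['c'],d['im']
def ray(c,u,v):
    f=192/np.tan(np.radians(c['vertical_fov'])/2); R=np.array(c['R']);t=np.array(c['t'])
    d=R.T@np.array([(u-c['cx'])/f,(v-c['cy'])/f,1]); return -R.T@t,d
def onz(c,u,v,z):
    o,d=ray(c,u,v); return o+d*(z-o[2])/d[2]
def proj(c,X):
    f=192/np.tan(np.radians(c['vertical_fov'])/2); p=np.array(c['R'])@np.array(X)+np.array(c['t']); return p[:2]/p[2]*f+[c['cx'],c['cy']]
def two(r1,r2):
    A=np.vstack([np.c_[np.eye(3),-r1[1],np.zeros(3)],np.c_[np.eye(3),np.zeros(3),-r2[1]]]); b=np.r_[r1[0],r2[0]]
    s=np.linalg.lstsq(A,b,rcond=None)[0]; e=np.linalg.norm((r1[0]+s[3]*r1[1])-(r2[0]+s[4]*r2[1])); return s[:3],e
E
python3 - <<'E'
from h import *
ims=[]
for n in ['scene','top']:
    c,im=snap(n,n+'0'); print(n,{k:(np.round(v,3).tolist()) for k,v in c.items() if k!='lens'}, c.keys()); ims.append(im)
s=arm.observe(); print(s)
for n,i in zip(['scene','top'],ims):
    cv2.imwrite(f'pics/v_{n}0.png',cv2.resize(i,(800,600),interpolation=cv2.INTER_CUBIC)[:,:,::-1])
E
```

```text
pics
scene {'vertical_fov': 42.044, 'cx': 263.865, 'cy': 192.493, 'R': [[-0.449, -0.894, -0.007], [-0.675, 0.344, -0.652], [0.585, -0.288, -0.758]], 't': [0.153, 0.427, 1.476]} dict_keys(['vertical_fov', 'cx', 'cy', 'R', 't'])
top {'vertical_fov': 52.013, 'cx': 265.981, 'cy': 194.528, 'R': [[0.004, -1.0, -0.007], [-0.997, -0.003, -0.081], [0.081, 0.007, -0.997]], 't': [-0.103, 0.524, 1.088]} dict_keys(['vertical_fov', 'cx', 'cy', 'R', 't'])
{'clock': 0.1, 'q': array([-1.42720703e+00,  3.26855160e-01, -1.93495055e-01,  1.05199181e+00,
        1.07997706e-05,  1.43661672e+00]), 'joint_velocities': array([ 2.52532075e-04, -2.33404218e-03,  4.31684602e-03, -2.03005241e-03,
       -2.28519597e-04, -8.94618313e-05]), 'joint_efforts': array([ 5.30971956e-04, -4.44238901e+01,  2.63037443e+01,  7.87782337e-03,
       -1.83335674e-04,  5.12913573e-06]), 'tcp_pos': array([ 0.15076159, -0.52836125,  0.21198387]), 'ee_rot': array([ 9.90370752e-01,  1.38438351e-01,  1.76370171e-06, -7.72865976e-04]), 'force': array([-0.73163724,  0.52946809,  0.47707185]), 'ft_torque': array([ 0.00277054, -0.00216532,  0.02843821]), 'opening': 0.08527895776531837}
```

View pics/v_top0.png

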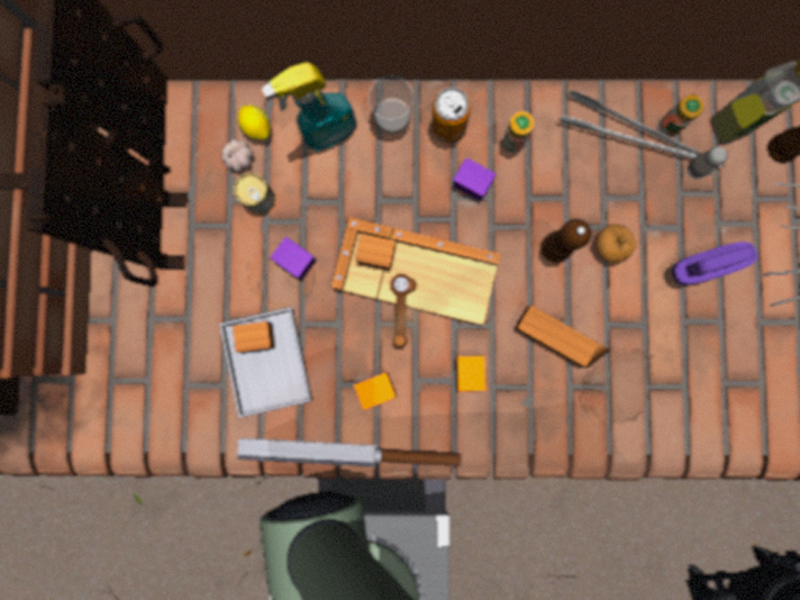

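View pics/v_scene0.png

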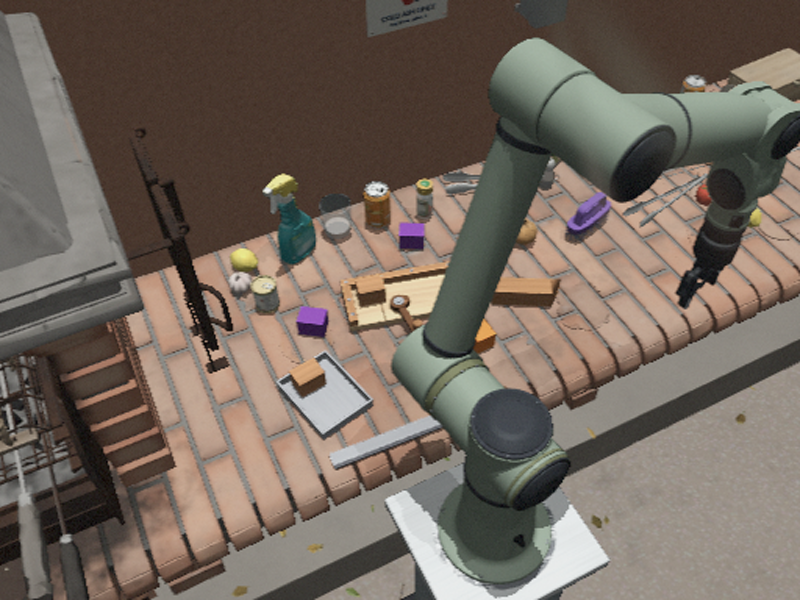

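Top view (800×600) shows these items:
- **Jig:** around (415,270), with the fence on the upper side and the stop on the left.
- **Chunk in the jig:** (375,250).
- **Old chunk in the tray:** (252,336).
- **Stick:** (562,337), with its square end on the left.
- **Clamp knob:** (400,340).
- **Standing items:** mill (560,245), onion (615,243), small tin (250,190).

Candidates for the chunk are brown (375,250) in the jig, brown (252,336) in the tray, orange (375,390) and (470,373), and purple (473,178) and (293,258). I choose (375,250).

```bash
python3 - <<'E'
from h import *
c,im=load('top0')
k=1/1.5625
for n,u,v,z in [('jigTL',350,220,.042),('jigTR',498,255,.042),('jigBR',486,323,.022),('jigBL',333,290,.042),('chunk',375,250,.068),('knob',400,340,.075),('pivot',402,284,.045),
 ('trayTL',220,324,.024),('trayTR',292,309,.024),('trayBR',311,402,.024),('trayBL',241,416,.024),('old',252,333,.049),('stickL1',530,307,.046),('stickL2',517,330,.046),('stickR1',607,348,.046),('stickR2',587,366,.046),('mill',553,250,0),('milltop',577,231,.17),('onion',615,243,.036),('tin',250,190,.07)]:
    print(n,onz(c,u*k,v*k,z).round(3))
E
```

```text
jigTL [0.673 0.017 0.042]
jigTR [ 0.61  -0.248  0.042]
jigBR [ 0.49  -0.228  0.022]
jigBL [0.547 0.045 0.042]
chunk [ 0.614 -0.031  0.068]
knob [ 0.458 -0.075  0.075]
pivot [ 0.557 -0.077  0.045]
trayTL [0.487 0.25  0.024]
trayTR [0.514 0.121 0.024]
trayBR [0.349 0.084 0.024]
trayBL [0.323 0.208 0.024]
old [0.47  0.185 0.049]
stickL1 [ 0.517 -0.303  0.046]
stickL2 [ 0.477 -0.279  0.046]
stickR1 [ 0.446 -0.436  0.046]
stickR2 [ 0.414 -0.401  0.046]
mill [ 0.627 -0.355  0.   ]
milltop [ 0.628 -0.356  0.17 ]
onion [ 0.633 -0.458  0.036]
tin [0.72  0.189 0.07 ]
```

Request:
drive_tool(plan=[49.6,-35.6,-8.8,0,0,-61,-1,49.6,-35.6,-8.8,0,0,-61,-1,49.6,-35.6,-8.8,0,0,-61,-1,49.6,-35.6,-8.8,0,0,-61,-1,49.6,-35.6,-8.8,0,0,-61,-1,49.6,-35.6,-8.8,0,0,-61,-1,49.6,-35.6,-8.8,0,0,-61,-1,49.6,-35.6,-8.8,0,0,-61,-1,49.6,-35.6,-8.8,0,0,-61,-1,49.6,-35.6,-8.8,0,0,-61,-1,49.6,-35.6,-8.8,0,0,-61,-1,49.6,-35.6,-8.8,0,0,-61,-1])

```text
clock: 1.1
tcp_pos: [0.459, -0.1392, 0.2842]
ee_rot: [0.783, 0.622, -0.0, -0.0]
force: [-0.6, -0.4, -0.1]
opening: 0.0855
```

```bash
cat >> h.py <<'E'
def rel(pos,yaw_y):
    "shift (cm) and turn (deg) in tool axes to tcp pos, jaw axis (mod 180) world angle yaw_y deg, tool down"
    s=arm.observe(); R=Ro.from_quat(s['ee_rot']); 
    c=[]
    for a in (yaw_y,yaw_y+180):
        a=np.radians(a); y=np.array([np.cos(a),np.sin(a),0]); z=np.array([0,0,-1.]); x=np.cross(y,z)
        rv=(R.inv()*Ro.from_matrix(np.c_[x,y,z])).as_rotvec(degrees=True); c.append(rv)
    rv=min(c,key=np.linalg.norm)
    print('clock',round(s['clock'],2),'tcp',s['tcp_pos'].round(4),'q',s['q'].round(2),'shift cm',(R.inv().apply(np.array(pos)-s['tcp_pos'])*100).round(2),'turn',rv.round(1))
E
python3 - <<'E'
from h import *
rel([.53,-.05,.30],-13)
E
```

```text
clock 1.1 tcp [ 0.459  -0.1392  0.2842] q [-0.45  0.15 -0.23  1.18 -0.    1.35] shift cm [10.29  4.9  -1.58] turn [-0.   0.  -0.1]
```

Request:
drive_tool(plan=[10.3,4.9,-1.6,0,0,0,-1,10.3,4.9,-1.6,0,0,0,-1,10.3,4.9,-1.6,0,0,0,-1,10.3,4.9,-1.6,0,0,0,-1,10.3,4.9,-1.6,0,0,0,-1])

```text
clock: 1.52
tcp_pos: [0.5299, -0.0505, 0.2994]
ee_rot: [0.782, 0.623, -0.0, -0.0]
force: [0.1, -0.0, 0.1]
opening: 0.0856
```

```bash
python3 - <<'E'
from h import *
c,im=snap('wrist','w1'); c2,_=snap('top','t1')
rel([.61,-.03,.30],-13)
R=np.array(c['R']); print('cam pos',(-R.T@c['t']).round(3),'fwd',R[2].round(3),'right',R[0].round(3),c['vertical_fov'])
cv2.imwrite('pics/v_w1.png',cv2.resize(im,(800,600),interpolation=cv2.INTER_CUBIC)[:,:,::-1])
E
```

```text
clock 1.62 tcp [ 0.5287 -0.0521  0.2994] q [-0.24  0.25 -0.08  1.25 -0.    1.56] shift cm [ 4.    7.42 -0.07] turn [-0.1  0.  -0.1]
cam pos [0.547 0.019 0.461] fwd [-0.064 -0.277 -0.959] right [ 0.975 -0.222 -0.001] 61.36753612176074
```

View pics/v_w1.png

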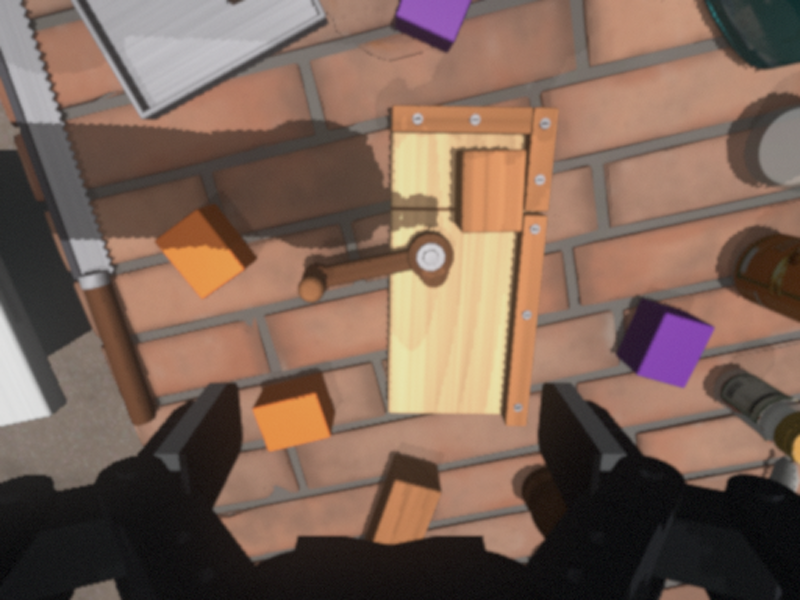

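The wrist view confirms the brown chunk (top face 460–526 × 150–233) inside the jig corner. The orange decoys are at (205,250) and (292,415), and the stick's square end is at (412,475).

```bash
python3 - <<'E'
from h import *
c,im=load('w1'); k=1/1.5625
P=lambda u,v,z: onz(c,u*k,v*k,z)
for n,u,v,z in [('outer corner',557,107,.042),('stop outer low',391,106,.042),('fence end out',525,426,.042),('fence end in',505,422,.042),('deck corner',389,412,.022),('deck/fence',503,412,.022),('bolt',431,257,.045),('knob',313,283,.075),
 ('c1',460,150,.068),('c2',526,150,.068),('c3',524,233,.068),('c4',461,232,.068),('stickend1',386,455,.046),('trayR',324,18,.024),('trayB',147,116,.024)]: print(n,P(u,v,z).round(4))
a=P(557,107,.042);b=P(525,426,.042);d=P(391,106,.042)
print('fence len',np.linalg.norm(a-b),np.degrees(np.arctan2(*(a-b)[1::-1])),'stop len',np.linalg.norm(a-d),np.degrees(np.arctan2(*(a-d)[1::-1])))
E
```

```text
outer corner [0.6803 0.0194 0.042 ]
stop outer low [0.5545 0.0488 0.042 ]
fence end out [ 0.6147 -0.2528  0.042 ]
fence end in [ 0.5971 -0.2444  0.042 ]
deck corner [ 0.4914 -0.2212  0.022 ]
deck/fence [ 0.5993 -0.2458  0.022 ]
bolt [ 0.5609 -0.0747  0.045 ]
knob [ 0.4648 -0.0678  0.075 ]
c1 [0.5975 0.0055 0.068 ]
c2 [ 0.6456 -0.0055  0.068 ]
c3 [ 0.6349 -0.0669  0.068 ]
c4 [ 0.587  -0.0552  0.068 ]
stickend1 [ 0.4815 -0.2517  0.046 ]
trayR [0.5184 0.1241 0.024 ]
trayB [0.3591 0.0869 0.024 ]
fence len 0.2800136383054489 76.43793053082015 stop len 0.1291766904937204 -13.153582238272127
```

```bash
python3 - <<'E'
from h import *
w,_=load('w1'); s,_=load('scene0'); t,_=load('top0'); k=1/1.5625
T=lambda a,ua,b,ub: two(ray(a,ua[0]*k,ua[1]*k),ray(b,ub[0]*k,ub[1]*k))
for n,r in dict(chunk=T(w,(493,191),s,(371,285)),knob=T(w,(313,283),s,(417,325)),tray_c1=T(w,(324,18),s,(325,353)),old=T(t,(252,333),s,(307,373))).items(): print(n,r[0].round(3),r[1].round(4))
for X in ([.518,.124,.024],[.36,.087,.024],[.487,.25,.024],[.323,.208,.024],[.616,-.0305,.068],[.4648,-.0678,.075]): print(X,(proj(s,X)/k).round(0))
rel([.616,-.0305,.11],-12.5)
E
```

```text
chunk [ 0.619 -0.032  0.053] 0.0014
knob [ 0.461 -0.072  0.057] 0.0006
tray_c1 [0.518 0.128 0.009] 0.0007
old [0.47  0.189 0.031] 0.0025
[0.518, 0.124, 0.024] [326. 348.]
[0.36, 0.087, 0.024] [371. 395.]
[0.487, 0.25, 0.024] [277. 380.]
[0.323, 0.208, 0.024] [325. 431.]
[0.616, -0.0305, 0.068] [370. 282.]
[0.4648, -0.0678, 0.075] [414. 319.]
clock 1.62 tcp [ 0.5287 -0.0521  0.2994] q [-0.24  0.25 -0.08  1.25 -0.    1.56] shift cm [ 4.09  8.04 18.92] turn [-0.1  0.  -0.6]
```

Request:
drive_tool(plan=[4.1,8.0,14,0,0,0.5,-1,4.1,8.0,14,0,0,0.5,-1,4.1,8.0,14,0,0,0.5,-1,4.1,8.0,14,0,0,0.5,-1,4.1,8.0,14,0,0,0.5,-1,4.1,8.0,14,0,0,0.5,-1])

```text
clock: 2.12
tcp_pos: [0.6141, -0.0311, 0.1566]
ee_rot: [0.786, 0.618, -0.003, -0.003]
force: [0.2, 0.6, 0.3]
opening: 0.0856
```

```bash
python3 - <<'E'
from h import *
c,im=snap('wrist','w2')
rel([.616,-.0305,.06],-12.5)
cv2.imwrite('pics/v_w2.png',cv2.resize(im,(800,600),interpolation=cv2.INTER_CUBIC)[:,:,::-1])
E
```

```text
clock 2.17 tcp [ 0.6152 -0.0313  0.1593] q [-0.17  0.49 -0.09  1.   -0.    1.64] shift cm [0.1  0.08 9.93] turn [-0.2  0.  -1.2]
```

View pics/v_w2.png

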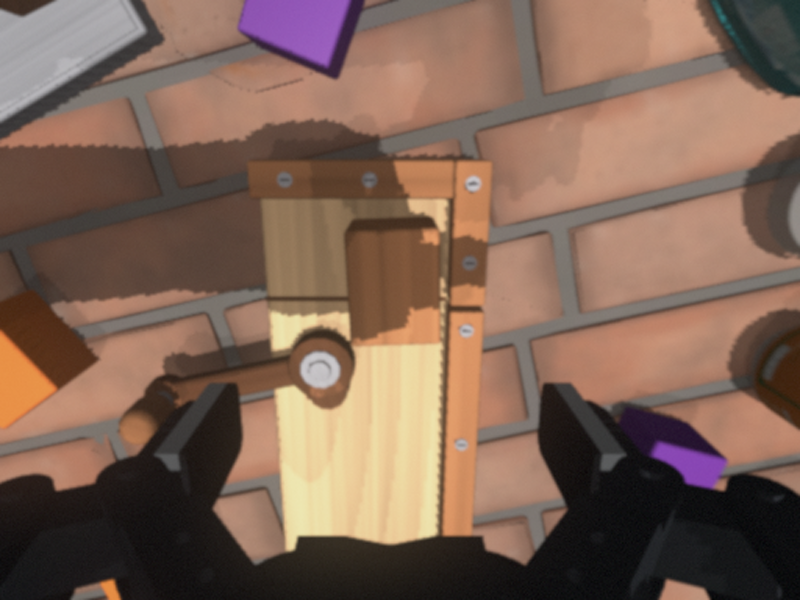

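```bash
python3 - <<'E'
from h import *
a,_=load('w1'); b,_=load('w2'); k=1/1.5625
print('tcp px',proj(b,[.6152,-.0313,.1593])/k, proj(b,[.6152,-.0313,.068])/k)
for n,p,q in [('c1',(460,150),(347,229)),('c2',(526,150),(438,228)),('c3',(524,233),(441,345)),('c4',(461,232),(353,346)),('bolt',(431,257),(320,369)),('screwcorner',(545,123),(473,184)),('screw2',(535,229),(466,331)),('outer',(557,107),(491,161)),('knob',(313,283),(139,424)),('trayR',(324,18),(145,30))]:
    X,e=two(ray(a,p[0]*k,p[1]*k),ray(b,q[0]*k,q[1]*k)); print(n,X.round(4),round(e,4))
for n,u,v,z in [('c1',347,229,.068),('c2',439,228,.068),('c3',441,345,.068),('c4',352,346,.068),('outer',491,161,.042)]: print(n,onz(b,u*k,v*k,z).round(4))
E
```

```text
tcp px [389.82686295 365.01768995] [390.89983736 291.82032626]
c1 [0.5996 0.0043 0.054 ] 0.0016
c2 [ 0.6459 -0.0053  0.0661] 0.0006
c3 [ 0.6345 -0.0666  0.0679] 0.001
c4 [ 0.5877 -0.0564  0.0648] 0.0013
bolt [ 0.561  -0.0754  0.0416] 0.0002
screwcorner [0.6701 0.0096 0.0406] 0.0005
screw2 [ 0.6501 -0.0713  0.0426] 0.0004
outer [0.6822 0.019  0.0368] 0.001
knob [ 0.4656 -0.0684  0.0767] 0.002
trayR [0.5183 0.1261 0.0205] 0.0023
c1 [0.6016 0.0054 0.068 ]
c2 [ 0.6461 -0.0049  0.068 ]
c3 [ 0.6342 -0.0661  0.068 ]
c4 [ 0.588  -0.0556  0.068 ]
outer [0.6815 0.0189 0.042 ]
```

Request:
drive_tool(plan=[0.1,0.2,4,0,0,-1.5,-1,0.1,0.2,8,0,0,-1.5,-1,0.1,0.2,9.9,0,0,-1.5,-1,0.1,0.2,9.9,0,0,-1.5,-1,0.1,0.2,9.9,0,0,-1.5,1,0.1,0.2,9.9,0,0,-1.5,1,0.1,0.2,9.9,0,0,-1.5,1,0.1,0.2,9.9,0,0,-1.5,1,0.1,0.2,9.9,0,0,-1.5,1,0.1,0.2,9.9,0,0,-1.5,1])

```text
clock: 3.0
tcp_pos: [0.6194, -0.0297, 0.0621]
ee_rot: [0.778, 0.629, 0.001, 0.001]
force: [0.4, 0.1, -0.7]
opening: 0.0124
```

```bash
python3 - <<'E'
from h import *
c,im=snap('wrist','w3'); print(arm.observe()['opening'])
c2,i2=snap('scene','s3')
a=cv2.resize(im,(512,384)); 
x=np.hstack([cv2.resize(im,(400,300)),cv2.resize(i2[150:260,180:330],(400,300),interpolation=cv2.INTER_CUBIC)])
cv2.imwrite('pics/v_w3.png',cv2.resize(x,(800,300))[:,:,::-1])
E
```

```text
0.004719764665772248
```

View pics/v_w3.png

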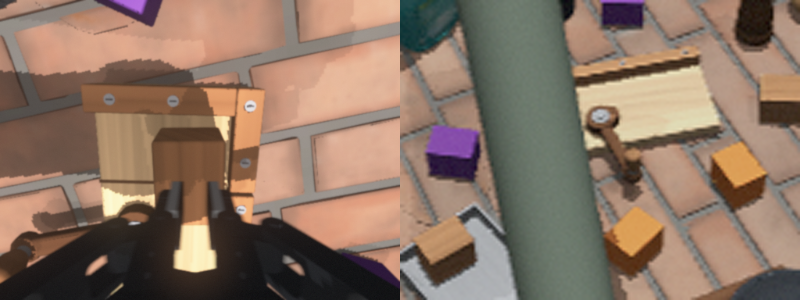

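```bash
python3 - <<'E'
from h import *
c,im=load('w3'); s=arm.observe(); print(s['tcp_pos'],s['ee_rot'])
R=np.array(c['R']); print('cam',-R.T@c['t'])
for X in ([.5996,.0043],[.646,-.0053],[.6345,-.0666],[.588,-.056]):
  print([proj(c,X+[z]).round(0).tolist() for z in (.045,.055,.068)])
print('tcp',proj(c,s['tcp_pos']),'tip',proj(c,s['tcp_pos']-[0,0,.014]))
cv2.imwrite('pics/v_w3b.png',cv2.resize(im[140:340,90:345],(765,600),interpolation=cv2.INTER_CUBIC)[:,:,::-1])
E
```

```text
[ 0.61896266 -0.0295502   0.06139549] [7.77562486e-01 6.28805626e-01 1.71586187e-04 1.87162451e-04]
cam [0.63482938 0.03989027 0.22394912]
[[201.0, 172.0], [198.0, 176.0], [194.0, 183.0]]
[[284.0, 172.0], [286.0, 176.0], [289.0, 182.0]]
[[284.0, 269.0], [286.0, 278.0], [288.0, 291.0]]
[[207.0, 268.0], [205.0, 277.0], [202.0, 290.0]]
tcp [246.6798929  231.03563298] tip [246.81248434 221.36580947]
```

View pics/v_w3b.png

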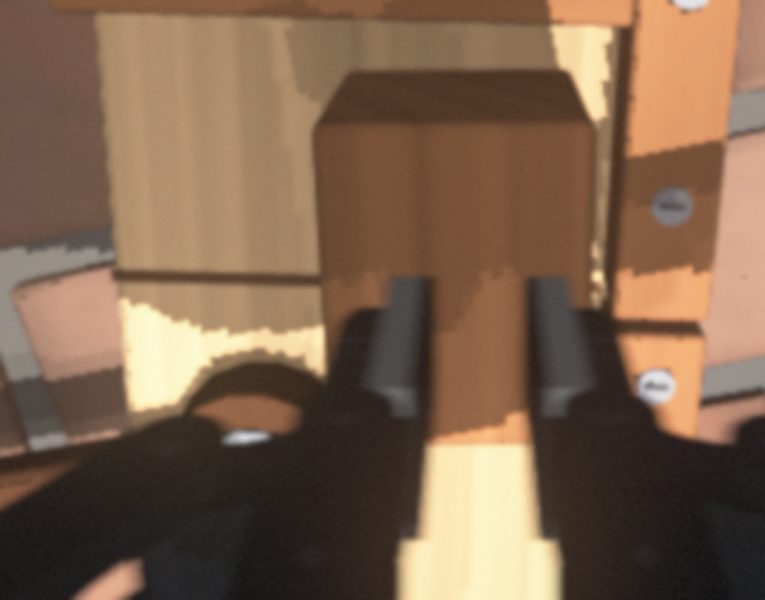

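Request:
drive_tool(plan=[0,0,0.15,0,0,0,1,0,0,0.3,0,0,0,1,0,0,0.3,0,0,0,1])

```text
clock: 3.35
tcp_pos: [0.6184, -0.0295, 0.0575]
ee_rot: [0.778, 0.629, -0.0, -0.0]
force: [0.2, -0.8, -0.1]
opening: -0.0
```

```bash
python3 - <<'E'
from h import *
s=arm.observe(); print(s['tcp_pos'],s['force'],s['opening'],s['ft_torque'])
c,im=snap('wrist','w4'); c2,i2=snap('top','t4')
cv2.imwrite('pics/v_w4.png',cv2.resize(im[140:340,90:345],(510,400),interpolation=cv2.INTER_CUBIC)[:,:,::-1])
E
```

```text
[ 0.61839152 -0.02950056  0.05745801] [ 0.24697735 -0.76853269 -0.09932365] -1.0469794545583301e-05 [ 0.00041857 -0.01265929 -0.00630139]
```

View pics/v_w4.png

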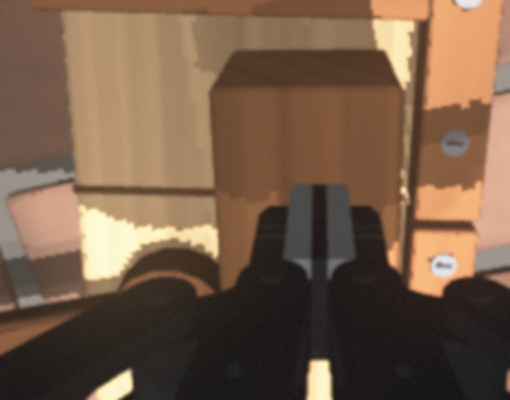

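The fingers have shut above the chunk even though the TCP reads below its top, so the tips stand farther back than stated. I'll find them by a gentle touch on the chunk.

Request:
drive_tool(plan=[0,0,0.2,0,0,0,1,0,0,0.4,0,0,0,1,0,0,0.4,0,0,0,1])

```text
clock: 3.7
tcp_pos: [0.6184, -0.0296, 0.0534]
ee_rot: [0.778, 0.629, -0.0, -0.0]
force: [0.5, 0.4, -0.4]
opening: -0.0002
```

Request:
drive_tool(plan=[0,0,0.2,0,0,0,1,0,0,0.4,0,0,0,1,0,0,0.4,0,0,0,1])

```text
clock: 3.95
tcp_pos: [0.6187, -0.0296, 0.0496]
ee_rot: [0.778, 0.629, -0.0, -0.0]
force: [0.5, -0.4, -0.1]
opening: 0.0001
```

Request:
drive_tool(plan=[0,0,0.2,0,0,0,1,0,0,0.3,0,0,0,1,0,0,0.3,0,0,0,1])

```text
clock: 4.2
tcp_pos: [0.6189, -0.0296, 0.0494]
ee_rot: [0.778, 0.629, 0.0, 0.001]
force: [-6.6, 1.0, 15.8]
opening: -0.0003
```

```bash
python3 - <<'E'
from h import *
for n in ['wrist','scene','top']: snap(n,n[0]+'5')
c,im=load('w5'); print(arm.observe()['force'],arm.observe()['tcp_pos'])
s,si=load('s5'); t,ti=load('t5')
p=arm.observe()['tcp_pos']; print('scene tcp',proj(s,p),'top',proj(t,p))
a=cv2.resize(im[140:340,90:345],(510,400),interpolation=cv2.INTER_CUBIC)
u,v=proj(t,p).astype(int); b=cv2.resize(ti[v-50:v+50,u-35:u+35],(280,400),interpolation=cv2.INTER_CUBIC)
cv2.imwrite('pics/v_w5.png',np.hstack([a,b])[:,:,::-1])
E
```

```text
[-5.6053923   0.33434982 17.48115427] [ 0.61898656 -0.0296624   0.04945054]
scene tcp [236.63959269 183.28959832] top [240.18741651 159.42378194]
```

View pics/v_w5.png

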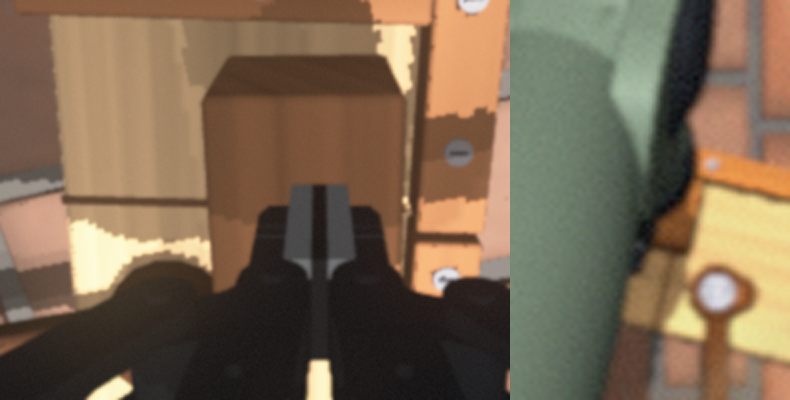

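Contact came at TCP z≈0.0494, with the chunk top measured at about 0.067. So the shut tips are about 17 mm behind the reported TCP, roughly 31 mm off the stated value. I'll check the lateral offset too.

```bash
python3 - <<'E'
from h import *
c,_=load('w5'); p=arm.observe()['tcp_pos']; R=Ro.from_quat(arm.observe()['ee_rot']).as_matrix()
print(R.round(3))
# tip corners seen: crop (290,185),(350,185) ->
for u,v in [(290,185),(350,185)]: 
    X=onz(c,u/2+90,v/2+140,.0667); print('pad far tip',X.round(4),'rel tool mm',(R.T@(X-p)*1000).round(1))
# chunk corners
for u,v in [(205,98),(402,95)]: print('chunk',onz(c,u/2+90,v/2+140,.068).round(4))
E
```

```text
[[ 0.209  0.978  0.001]
 [ 0.978 -0.209 -0.   ]
 [-0.     0.001 -1.   ]]
pad far tip [ 0.6146 -0.0214  0.0667] rel tool mm [  7.1  -6.  -17.3]
pad far tip [ 0.6288 -0.0245  0.0667] rel tool mm [  7.1   8.5 -17.2]
chunk [0.6004 0.0045 0.068 ]
chunk [ 0.645  -0.0043  0.068 ]
```

Request:
drive_tool(plan=[0.3,0,-1.5,0,0,0,1,0.3,0,-1.5,0,0,0,-1,0.3,0,-1.5,0,0,0,-1,0.3,0,-1.5,0,0,0,-1,0.3,0,-1.5,0,0,0,-1,0.3,0,-1.5,0,0,0,-1,0.3,0,-1.5,0,0,0,-1,0.3,0,-1.0,0,0,0,-1,0.3,0,0.5,0,0,0,-1,0.3,0,1.3,0,0,0,-1,0.3,0,2.2,0,0,0,-1,0.3,0,2.2,0,0,0,-1])

```text
clock: 5.35
tcp_pos: [0.6176, -0.0264, 0.0226]
ee_rot: [0.778, 0.629, -0.001, -0.001]
force: [-0.5, -0.1, 0.1]
opening: 0.0859
```

Request:
drive_tool(plan=[0,0,0,0,0,0,1,0,0,0,0,0,0,1,0,0,0,0,0,0,1,0,0,0,0,0,0,1,0,0,0,0,0,0,1])

```text
clock: 5.77
tcp_pos: [0.6202, -0.0268, 0.0259]
ee_rot: [0.778, 0.629, 0.001, 0.001]
force: [0.2, 0.1, 3.2]
opening: 0.0467
```

Request:
drive_tool(plan=[0,0,-3,0,0,0,1,0,0,-7,0,0,0,1,0,0,-10,0,0,0,1,13.4,-27.5,-10,0,0,-26,1,13.4,-27.5,-10,0,0,-26,1,13.4,-27.5,-10,0,0,-26,1,13.4,-27.5,-10,0,0,-26,1,13.4,-27.5,-10,0,0,-26,1,13.4,-27.5,-10,0,0,-26,1,13.4,-27.5,-10,0,0,-26,1,13.4,-27.5,-10,0,0,-26,1,13.4,-27.5,-10,0,0,-26,1])

```text
clock: 6.77
tcp_pos: [0.3746, 0.1634, 0.1249]
ee_rot: [0.615, 0.789, -0.001, -0.001]
force: [0.6, -0.6, -1.7]
opening: 0.0465
```

```bash
python3 - <<'E'
from h import *
c,im=snap('wrist','w6')
rel([.379,.162,.008],14); print(arm.observe()['opening'])
cv2.imwrite('pics/v_w6.png',cv2.resize(im,(800,600),interpolation=cv2.INTER_CUBIC)[:,:,::-1])
E
```

```text
clock 6.82 tcp [0.3773 0.1627 0.1253] q [ 0.23  0.16 -0.66  0.75 -0.    1.55] shift cm [-0.1   0.15 11.73] turn [0.  0.  0.1]
0.046598679770732225
```

View pics/v_w6.png

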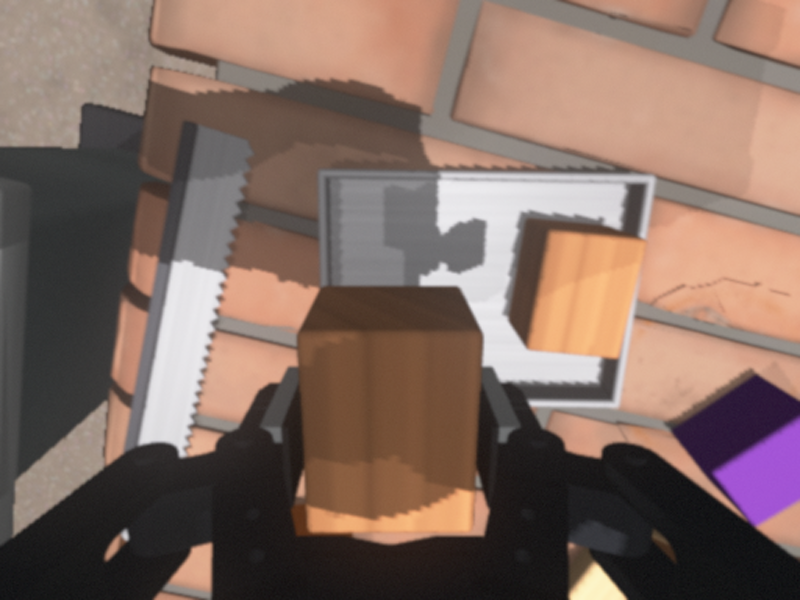

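Chunk is held level. The tray rim corners are at (320,172), (655,176) and (618,405), and the old chunk sits in the far half with its left side at x≈508.

```bash
python3 - <<'E'
from h import *
c,_=load('w6'); k=1/1.5625
a,b,d=[onz(c,u*k,v*k,.024) for u,v in [(320,172),(655,176),(618,405)]]
print(a,b,d,np.linalg.norm(a-b),np.linalg.norm(b-d))
ctr=(a+d)/2; x=(b-a)/np.linalg.norm(b-a); print('centre',ctr,'yaw',np.degrees(np.arctan2(x[1],x[0])))
# chunk top corners at z of held top
zt=.1253+.0422
tc=[onz(c,u*k,v*k,zt) for u,v in [(300,330),(480,330),(478,532),(308,532)]]; m=sum(tc)/4
print('held centre',m,[np.linalg.norm(tc[i]-tc[i-1]).round(3) for i in range(4)])
t=ctr-x*.043; t[2]=0; print('target',t,'old left edge', (onz(c,508*k,290*k,.003)-ctr)@x)
s=arm.observe()['tcp_pos']; g=s+t-m; rel([g[0],g[1],.008],np.degrees(np.arctan2(x[1],x[0])))
E
```

```text
[0.32634612 0.2122777  0.024     ] [0.49104845 0.25203034 0.024     ] [0.52057232 0.12655264 0.024     ] 0.16943178332237716 0.1289042801105116
centre [0.42345922 0.16941517 0.024     ] yaw 13.569418333277204
held centre [0.37656926 0.16022151 0.1675    ] [np.float64(0.061), np.float64(0.045), np.float64(0.061), np.float64(0.048)]
target [0.38165951 0.15932637 0.        ] old left edge 0.020568697829750685
clock 6.82 tcp [0.3773 0.1627 0.1253] q [ 0.23  0.16 -0.66  0.75 -0.    1.55] shift cm [-0.21  0.47 11.73] turn [0.  0.  0.5]
```

Request:
drive_tool(plan=[-0.2,0.4,4,0,0,0.5,1,-0.2,0.4,8,0,0,0.5,1,-0.2,0.4,10,0,0,0.5,1,-0.2,0.4,11.2,0,0,0.5,1,-0.2,0.4,11.6,0,0,0.5,1,-0.2,0.4,11.6,0,0,0.5,1])

```text
clock: 7.32
tcp_pos: [0.3835, 0.1602, 0.0083]
ee_rot: [0.62, 0.784, -0.001, -0.0]
force: [0.3, 0.0, -1.5]
opening: 0.0469
```

Request:
drive_tool(plan=[0,0,0.1,0,0,0,-0.55,0,0,0.1,0,0,0,-0.55,0,0,0.1,0,0,0,-0.55,0,0,-3,0,0,0,-0.55,0,0,-7,0,0,0,-0.55,0,0,-11,0,0,0,-1,0,0,-15,0,0,0,-1,0,0,-18,0,0,0,-1])

```text
clock: 7.98
tcp_pos: [0.3839, 0.1612, 0.1933]
ee_rot: [0.62, 0.785, 0.002, 0.002]
force: [1.4, 0.1, 0.9]
opening: 0.0854
```

```bash
python3 - <<'E'
from h import *
c,im=snap('wrist','w7')
rel([.463,-.355,.20],-28)
E
```

```text
clock 8.03 tcp [0.387  0.162  0.1979] q [ 0.22  0.09 -0.54  0.93 -0.    1.56] shift cm [-52.05  -4.62  -0.26] turn [ 0.7 -0.2 41.4]
```

Request:
drive_tool(plan=[-52,-4.6,0,0,0,41.5,-1,-52,-4.6,0,0,0,41.5,-1,-52,-4.6,0,0,0,41.5,-1,-52,-4.6,0,0,0,41.5,-1,-52,-4.6,0,0,0,41.5,-1,-52,-4.6,0,0,0,41.5,-1,-52,-4.6,0,0,0,41.5,-1,-52,-4.6,0,0,0,41.5,-1,-52,-4.6,0,0,0,41.5,-1,-52,-4.6,0,0,0,41.5,-1,-52,-4.6,0,0,0,41.5,-1,-52,-4.6,0,0,0,41.5,-1])

```text
clock: 9.03
tcp_pos: [0.4557, -0.3361, 0.19]
ee_rot: [0.858, 0.514, 0.0, 0.001]
force: [-0.3, -0.0, -0.1]
opening: 0.0855
```

Request:
drive_tool(plan=[0,0,0,0,0,0,-1])

```text
clock: 9.12
tcp_pos: [0.4567, -0.3416, 0.1895]
ee_rot: [0.859, 0.512, -0.0, 0.003]
force: [0.5, 0.0, 1.0]
opening: 0.0852
```

```bash
python3 - <<'E'
from h import *
c,im=snap('wrist','w8'); snap('top','t8')
rel([.463,-.355,.20],-28)
_,i7=load('w7')
cv2.imwrite('pics/v_w8.png',np.hstack([cv2.resize(im,(533,400),interpolation=cv2.INTER_CUBIC),cv2.resize(i7[:, :],(267,400))])[:,:,::-1])
E
```

```text
clock 9.22 tcp [ 0.4555 -0.3352  0.1891] q [-0.77  0.37 -0.19  1.01  0.    1.3 ] shift cm [-1.39  1.6  -1.08] turn [ 0.  -0.  -0.2]
```

View pics/v_w8.png

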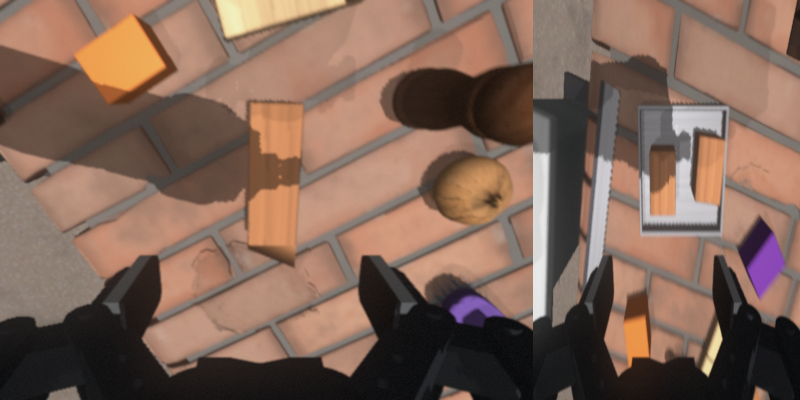

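Chunk now lies in the tray's free half beside the old one. The stick's top face (533×400 view) has its square end at (250,101)–(303,102). The slanted end is at (249,247) on the left and about (294,265) on the right.

```bash
python3 - <<'E'
from h import *
k=512/533
for f in ('w8',):
    c,im=load(f)
    hsv=cv2.cvtColor(im,cv2.COLOR_RGB2HSV)
    for u,v in [(250,101),(303,102),(249,247),(297,250),(294,265)]: print((u,v),onz(c,u*k,v*k,.046).round(4))
    a,b,d=[onz(c,u*k,v*k,.046) for u,v in [(250,101),(303,102),(249,247)]]
    print(np.linalg.norm(a-b),np.linalg.norm(a-d))
    e=a-d; print('yaw left edge',np.degrees(np.arctan2(e[1],e[0])))
    b2=onz(c,297*k,250*k,.046); e=b-b2;print('yaw right edge',np.degrees(np.arctan2(e[1],e[0])),np.linalg.norm(e))
    # second view: w1 square end of the stick
w,im=load('w1'); 
r=two(ray(w,386/1.5625,482/1.5625),ray(c,250*k,101*k)); print('sq L',r)
for u,v in [(390,484),(440,490),(398,453),(440,462)]: print(onz(w,u/1.5625,v/1.5625,.046).round(4),onz(w,u/1.5625,v/1.5625,.0).round(4))
# row profile of colours in w8 column near stick bottom
print(im.shape); 
_,im=load('w8')
for col in (242,262,281): print(col,[(r,*im[r,col].tolist()) for r in range(226,264,3)])
E
```

```text
(250, 101) [ 0.4839 -0.278   0.046 ]
(303, 102) [ 0.5241 -0.3006  0.046 ]
(249, 247) [ 0.4161 -0.399   0.046 ]
(297, 250) [ 0.4564 -0.4246  0.046 ]
(294, 265) [ 0.4464 -0.4379  0.046 ]
0.04620890504773875 0.138736222434421
yaw left edge 60.76717863650933
yaw right edge 61.34692279124643 0.141247615321833
sq L (array([ 0.47998354, -0.27712606,  0.05209178]), np.float64(0.008252640932862114))
[ 0.4781 -0.2838  0.046 ] [ 0.4705 -0.3173  0.    ]
[ 0.5237 -0.3011  0.046 ] [ 0.5212 -0.3366  0.    ]
[ 0.4931 -0.2521  0.046 ] [ 0.4871 -0.2821  0.    ]
[ 0.5298 -0.2705  0.046 ] [ 0.5279 -0.3025  0.    ]
(384, 512, 3)
242 [(226, 216, 146, 100), (229, 216, 147, 101), (232, 216, 146, 100), (235, 166, 112, 77), (238, 77, 54, 40), (241, 130, 100, 84), (244, 165, 130, 111), (247, 167, 132, 114), (250, 169, 134, 115), (253, 170, 135, 116), (256, 162, 132, 115), (259, 140, 125, 116), (262, 130, 122, 116)]
262 [(226, 214, 145, 99), (229, 214, 146, 99), (232, 215, 146, 101), (235, 189, 128, 87), (238, 129, 88, 61), (241, 108, 74, 52), (244, 88, 60, 43), (247, 81, 60, 47), (250, 131, 119, 112), (253, 127, 118, 111), (256, 117, 93, 80), (259, 166, 127, 108), (262, 176, 136, 116)]
281 [(226, 215, 145, 100), (229, 213, 144, 98), (232, 213, 144, 98), (235, 207, 140, 96), (238, 194, 131, 91), (241, 171, 116, 80), (244, 147, 100, 69), (247, 127, 87, 61), (250, 106, 73, 54), (253, 91, 64, 48), (256, 124, 92, 75), (259, 172, 129, 110), (262, 172, 131, 111)]
```

```bash
python3 - <<'E'
from h import *
rel([.467,-.356,.005],-29.3)
E
```

```text
clock 9.22 tcp [ 0.4555 -0.3352  0.1891] q [-0.77  0.37 -0.19  1.01  0.    1.3 ] shift cm [-1.29  1.99 18.42] turn [ 0.  -0.   1.1]
```

Request:
drive_tool(plan=[-1.3,2.0,4,0,0,1,-1,-1.3,2.0,8,0,0,1,-1,-1.3,2.0,9,0,0,1,-1,-1.3,2.0,9,0,0,1,-1,-1.3,2.0,9,0,0,1,-1])

```text
clock: 9.63
tcp_pos: [0.4668, -0.3529, 0.0992]
ee_rot: [0.862, 0.508, -0.0, -0.001]
force: [-0.5, -0.7, 0.6]
opening: 0.0853
```

```bash
python3 - <<'E'
from h import *
c,im=snap('wrist','w9')
rel([.467,-.356,.005],-29.3)
print((proj(c,[.4839,-.278,.046]),proj(c,[.5241,-.3006,.046])))
# stick side edges at some rows: print gradient crossings
hsv=cv2.cvtColor(im,cv2.COLOR_RGB2HSV).astype(int)
for r in (130,160,190,215): print(r,[(x,*im[r,x].tolist()) for x in range(195,310,6)])
E
```

```text
clock 9.68 tcp [ 0.4677 -0.3539  0.1005] q [-0.77  0.49 -0.25  0.83  0.    1.3 ] shift cm [-0.21  0.03  9.55] turn [0.1 0.  0.3]
(array([214.02869762,  90.91733652]), array([286.56992602,  91.45510051]))
130 [(195, 88, 67, 56), (201, 89, 68, 58), (207, 89, 68, 57), (213, 86, 65, 55), (219, 107, 72, 49), (225, 107, 72, 50), (231, 106, 72, 48), (237, 102, 69, 49), (243, 195, 131, 89), (249, 213, 143, 98), (255, 206, 140, 96), (261, 207, 140, 96), (267, 197, 133, 90), (273, 197, 133, 91), (279, 203, 138, 93), (285, 205, 139, 96), (291, 181, 136, 115), (297, 184, 138, 117), (303, 182, 137, 116), (309, 183, 140, 119)]
160 [(195, 78, 62, 53), (201, 96, 71, 59), (207, 100, 74, 62), (213, 103, 77, 63), (219, 103, 69, 47), (225, 102, 68, 46), (231, 103, 70, 48), (237, 109, 73, 50), (243, 107, 72, 49), (249, 104, 70, 49), (255, 103, 70, 47), (261, 105, 72, 51), (267, 122, 82, 57), (273, 193, 131, 89), (279, 202, 136, 94), (285, 184, 125, 87), (291, 169, 129, 109), (297, 176, 133, 112), (303, 191, 143, 121), (309, 198, 148, 124)]
190 [(195, 100, 76, 64), (201, 99, 74, 63), (207, 101, 76, 64), (213, 103, 78, 65), (219, 119, 82, 56), (225, 118, 79, 54), (231, 120, 80, 55), (237, 123, 83, 57), (243, 118, 81, 55), (249, 121, 82, 56), (255, 120, 81, 55), (261, 124, 83, 58), (267, 120, 81, 56), (273, 114, 77, 53), (279, 121, 82, 57), (285, 94, 72, 58), (291, 84, 76, 71), (297, 98, 90, 84), (303, 83, 74, 69), (309, 80, 69, 64)]
215 [(195, 106, 80, 65), (201, 109, 80, 68), (207, 107, 79, 65), (213, 105, 77, 63), (219, 116, 78, 53), (225, 120, 82, 56), (231, 121, 82, 57), (237, 123, 84, 57), (243, 116, 79, 54), (249, 119, 80, 54), (255, 123, 84, 57), (261, 123, 82, 57), (267, 124, 84, 59), (273, 115, 78, 54), (279, 123, 84, 59), (285, 181, 139, 118), (291, 201, 156, 132), (297, 201, 156, 134), (303, 197, 155, 132), (309, 192, 151, 129)]
```

Request:
drive_tool(plan=[-0.2,0,4,0,0,0.3,-1,-0.2,0,7.5,0,0,0.3,-1,-0.2,0,9.5,0,0,0.3,-1,-0.2,0,9.5,0,0,0.3,-1,-0.2,0,9.5,0,0,0.3,-1,-0.2,0,9.5,0,0,0.3,1,-0.2,0,9.5,0,0,0.3,1,-0.2,0,9.5,0,0,0.3,1,-0.2,0,9.5,0,0,0.3,1,-0.2,0,9.5,0,0,0.3,1])

```text
clock: 10.52
tcp_pos: [0.4673, -0.3575, 0.0063]
ee_rot: [0.863, 0.505, 0.0, 0.002]
force: [-0.8, 2.5, 7.7]
opening: 0.0469
```

Request:
drive_tool(plan=[0,0,0,0,0,0,1,0,0,-4,0,0,0,1,0,0,-8,0,0,0,1,0,0,-11,0,0,0,1,0,0,-11,0,0,0,1,0,0,-11,0,0,0,1])

```text
clock: 11.02
tcp_pos: [0.4675, -0.3577, 0.1167]
ee_rot: [0.863, 0.505, 0.001, 0.003]
force: [0.1, -0.5, -2.7]
opening: 0.0465
```

```bash
python3 - <<'E'
from h import *
s=arm.observe(); print(s['opening'],s['force'])
yaw=np.radians(-13.4); u=np.array([np.cos(yaw),np.sin(yaw)]); v=np.array([-u[1],u[0]]); O=np.array([.5851,-.1014])
# stick origin on jig: x = 45-24-6 = 15 , y = 40-8
for d in ((17,30),): 
    g=O+u*d[0]/1000+v*d[1]/1000; print('stick target',g)
rel([g[0],g[1],.115],-13.4)
c,im=snap('wrist','w10')
print('edge rows/cols');
for r in (60,90,120,160,200): print(r,[(x,*im[r,x].tolist()) for x in range(190,320,5)])
E
```

```text
0.04653063197220526 [ 0.13544282 -0.48086414 -2.72110493]
stick target [ 0.60858963 -0.07615644]
clock 11.02 tcp [ 0.4675 -0.3577  0.1167] q [-0.78  0.47 -0.23  0.86  0.    1.31] shift cm [31.45 -1.53  0.12] turn [  0.3   0.1 -16. ]
edge rows/cols
60 [(190, 218, 168, 144), (195, 221, 171, 147), (200, 221, 174, 148), (205, 223, 177, 152), (210, 222, 175, 150), (215, 222, 175, 151), (220, 222, 176, 151), (225, 225, 178, 153), (230, 212, 164, 141), (235, 209, 162, 139), (240, 208, 161, 138), (245, 208, 160, 135), (250, 210, 161, 136), (255, 209, 161, 137), (260, 208, 158, 133), (265, 208, 156, 130), (270, 208, 155, 129), (275, 206, 151, 125), (280, 204, 150, 125), (285, 204, 150, 126), (290, 205, 153, 128), (295, 202, 149, 126), (300, 200, 147, 124), (305, 200, 148, 123), (310, 198, 148, 124), (315, 190, 144, 122)]
90 [(190, 230, 162, 112), (195, 229, 160, 110), (200, 230, 162, 112), (205, 233, 164, 114), (210, 230, 162, 111), (215, 220, 152, 104), (220, 218, 148, 102), (225, 215, 146, 102), (230, 216, 146, 101), (235, 224, 153, 105), (240, 230, 161, 112), (245, 230, 161, 112), (250, 22
[... 1253 characters left out ...]
221, 151, 103), (285, 216, 146, 100), (290, 218, 147, 100), (295, 220, 150, 102), (300, 223, 153, 105), (305, 225, 155, 107), (310, 175, 120, 87), (315, 173, 133, 114)]
200 [(190, 98, 70, 52), (195, 113, 78, 53), (200, 112, 77, 53), (205, 113, 77, 54), (210, 114, 77, 54), (215, 111, 77, 53), (220, 114, 77, 54), (225, 113, 76, 52), (230, 102, 69, 47), (235, 103, 70, 48), (240, 110, 75, 51), (245, 113, 76, 52), (250, 113, 78, 54), (255, 109, 75, 51), (260, 112, 76, 52), (265, 114, 78, 54), (270, 112, 76, 52), (275, 112, 76, 50), (280, 110, 74, 52), (285, 107, 73, 51), (290, 111, 77, 53), (295, 114, 78, 55), (300, 222, 152, 105), (305, 220, 149, 103), (310, 207, 162, 137), (315, 219, 171, 148)]
```

```bash
cat >> h.py <<'E'
def sat(im): im=im.astype(float); return im[:,:,2]/(im[:,:,0]+1)
E
python3 - <<'E'
from h import *
c,im=load('w10'); s=arm.observe(); p=s['tcp_pos']; R=Ro.from_quat(s['ee_rot']).as_matrix()
m=(cv2.GaussianBlur(sat(im),(3,3),0)<.56).astype(np.uint8)
zt=p[2]+.0397
loc=lambda u,v: (R.T@(onz(c,u,v,zt)-p)*1000)
for col in (205,225,245,265,285,300):
    r=[y for y in range(50,110) if m[y:y+6,col].all()]; print(col,r[:1],loc(col,r[0]).round(1) if r else '')
for row in (95,115,135,160,185,205):
    xs=[x for x in range(160,340) if m[row,x]]
    # contiguous run through 250
    l=250
    while m[row,l-1]: l-=1
    q=250
    while m[row,q+1]: q+=1
    print(row,l,q,loc(l,row).round(1),loc(q+1,row).round(1))
E
```

```text
205 [83] [ 75.2 -13.5 -39.7]
225 [83] [ 75.2  -6.2 -39.7]
245 [83] [ 75.2   1.1 -39.7]
265 [83] [ 75.2   8.4 -39.7]
285 [83] [ 75.2  15.7 -39.7]
300 [84] [ 74.9  21.2 -39.7]
95 185 314 [ 71.  -21.  -39.8] [ 71.   26.9 -39.7]
115 185 313 [ 63.8 -21.4 -39.8] [ 63.8  26.9 -39.7]
135 186 312 [ 56.4 -21.4 -39.7] [ 56.4  27.  -39.7]
160 188 310 [ 46.7 -21.2 -39.7] [ 46.7  26.7 -39.7]
185 189 309 [ 36.6 -21.3 -39.7] [ 36.6  26.9 -39.7]
205 190 308 [ 28.2 -21.3 -39.7] [ 28.2  27.  -39.7]
```

```bash
cat >> h.py <<'E'
def J(x,y,O=(.5851,-.1014),yaw=-13.4):
    a=np.radians(yaw); u=np.array([np.cos(a),np.sin(a)]); v=np.array([-u[1],u[0]]); return np.array(O)+u*x/1000+v*y/1000
E
python3 - <<'E'
from h import *
g=J(15.2,36.9); print(g); rel([*g,.105],-13.4)
E
```

```text
[ 0.60843769 -0.06902714]
clock 11.07 tcp [ 0.4663 -0.3565  0.1146] q [-0.78  0.47 -0.24  0.86 -0.    1.31] shift cm [32.02 -1.72  0.95] turn [  0.1   0.  -16. ]
```

Request:
drive_tool(plan=[32,-1.7,0,0,0,-16,1,32,-1.7,0,0,0,-16,1,32,-1.7,0,0,0,-16,1,32,-1.7,0,0,0,-16,1,32,-1.7,0,0,0,-16,1,32,-1.7,0,0,0,-16,1,32,-1.7,0,0,0,-16,1,32,-1.7,0,0,0,-16,1,32,-1.7,1,0,0,-16,1,32,-1.7,1,0,0,-16,1])

```text
clock: 11.9
tcp_pos: [0.6062, -0.0669, 0.1003]
ee_rot: [0.784, 0.621, -0.002, -0.002]
force: [-0.4, 0.6, -4.0]
opening: 0.0467
```

```bash
python3 - <<'E'
from h import *
s=arm.observe(); c,im=snap('wrist','w11'); 
rel([*J(15.2,36.9),.105],-13.4); print(s['opening'])
for x,y in [(65,140),(45,120),(-65,140),(-65,120),(65,-20)]: print((x,y),proj(c,[*J(x,y),.042]).round(1))
cv2.imwrite('pics/v_w11.png',cv2.resize(im,(800,600),interpolation=cv2.INTER_CUBIC)[:,:,::-1])
E
```

```text
clock 11.95 tcp [ 0.6059 -0.0682  0.101 ] q [-0.23  0.53 -0.18  0.87 -0.    1.57] shift cm [-0.02  0.26 -0.4 ] turn [-0.3  0.   0.1]
0.046659424331938947
(65, 140) [332.9  44.4]
(45, 120) [299.3  78.1]
(-65, 140) [125.3  43.5]
(-65, 120) [128.5  77.3]
(65, -20) [316.5 271.5]
```

View pics/v_w11.png

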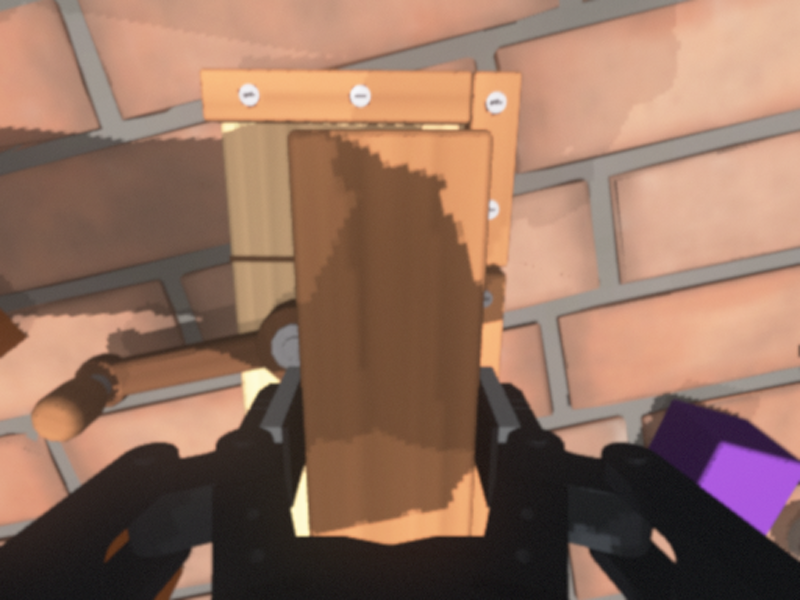

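Request:
drive_tool(plan=[0,0.35,2,0,0,0.3,1,0,0.35,4,0,0,0.3,1,0,0.35,5.5,0,0,0.3,1,0,0.35,6.5,0,0,0.3,1,0,0.35,7,0,0,0.3,1,0,0.35,7,0,0,0.3,1])

```text
clock: 12.45
tcp_pos: [0.6103, -0.0708, 0.0326]
ee_rot: [0.787, 0.617, -0.001, -0.001]
force: [0.1, -0.4, -2.4]
opening: 0.0467
```

```bash
python3 - <<'E'
from h import *
s=arm.observe(); rel([*J(15.2,36.9),.0283],-13.4); print(s['force'],s['opening'])
E
```

```text
clock 12.45 tcp [ 0.6103 -0.0708  0.0326] q [-0.24  0.61 -0.23  0.73 -0.    1.58] shift cm [ 0.13 -0.22  0.43] turn [-0.2  0.  -0.4]
[ 0.14810065 -0.43623064 -2.4469007 ] 0.04666967647140455
```

Request:
drive_tool(plan=[0,0,0.2,0,0,0,1,0,0,0.4,0,0,0,1,0,0,0.4,0,0,0,1,0,0,0.4,0,0,0,1])

```text
clock: 12.78
tcp_pos: [0.6122, -0.0701, 0.0306]
ee_rot: [0.786, 0.618, 0.0, 0.0]
force: [0.6, -0.0, -2.1]
opening: 0.047
```

Request:
drive_tool(plan=[0,0,0.15,0,0,0,1,0,0,0.3,0,0,0,1,0,0,0.3,0,0,0,1])

```text
clock: 13.03
tcp_pos: [0.6123, -0.07, 0.0283]
ee_rot: [0.786, 0.618, 0.0, 0.001]
force: [-2.9, 0.4, 4.8]
opening: 0.0465
```

Request:
drive_tool(plan=[0.2,0,0,0,0,0,1,0.4,0,0,0,0,0,1,0.6,0,0,0,0,0,1,0.75,0,0,0,0,0,1,0.75,0,0,0,0,0,1])

```text
clock: 13.45
tcp_pos: [0.6148, -0.0638, 0.0283]
ee_rot: [0.786, 0.618, 0.0, 0.002]
force: [-1.0, -3.9, 5.9]
opening: 0.0473
```

```bash
python3 - <<'E'
from h import *
s=arm.observe(); rel([*J(15.2,36.9),.0283],-13.4); print(s['force'],s['opening'],(Ro.from_quat(s['ee_rot']).inv().apply(s['force'])).round(1))
E
```

```text
clock 13.45 tcp [ 0.6148 -0.0638  0.0283] q [-0.22  0.62 -0.23  0.72 -0.    1.59] shift cm [-0.66 -0.5   0.  ] turn [ 0.2  0.1 -0.3]
[-1.00640661 -3.89796309  5.9189897 ] 0.04734997877215735 [-4.  -0.  -5.9]
```

Request:
drive_tool(plan=[0.15,0,0,0,0,0,1,0.3,0,0,0,0,0,1,0.3,0,0,0,0,0,1])

```text
clock: 13.7
tcp_pos: [0.6151, -0.0627, 0.0283]
ee_rot: [0.787, 0.617, -0.001, 0.003]
force: [-2.6, -7.8, 6.3]
opening: 0.0469
```

Request:
drive_tool(plan=[0.2,0,0,0,0,0,1,0.4,0,0,0,0,0,1,0.4,0,0,0,0,0,1])

```text
clock: 13.95
tcp_pos: [0.615, -0.0628, 0.0286]
ee_rot: [0.787, 0.617, -0.005, 0.005]
force: [-6.3, -20.4, 7.5]
opening: 0.0468
```

Request:
drive_tool(plan=[0,0.2,0,0,0,0,1,0,0.4,0,0,0,0,1,0,0.4,0,0,0,0,1])

```text
clock: 14.2
tcp_pos: [0.6153, -0.0629, 0.0284]
ee_rot: [0.787, 0.617, -0.007, 0.003]
force: [-15.9, -16.9, 17.8]
opening: 0.0469
```

```bash
python3 - <<'E'
from h import *
s=arm.observe(); rel([*J(15.2,36.9),.0283],-13.4); print(s['force'],s['opening'],(Ro.from_quat(s['ee_rot']).inv().apply(s['force'])).round(1),s['ft_torque'])
E
```

```text
clock 14.2 tcp [ 0.6153 -0.0629  0.0284] q [-0.21  0.62 -0.22  0.73 -0.01  1.6 ] shift cm [-0.76 -0.52  0.02] turn [-0.2  0.8 -0.4]
[-15.93212116 -16.85394813  17.82662834] 0.04687590889437191 [-20.4 -11.5 -17.5] [-3.10125279  2.92704131  0.60787771]
```

Request:
drive_tool(plan=[-0.3,-0.2,-0.1,0,0,0,1,-0.3,-0.2,-0.1,0,0,0,-0.45,-0.3,-0.2,-0.1,0,0,0,-0.45,-0.3,-0.2,-0.1,0,0,0,-0.45,-0.3,-0.2,-0.1,0,0,0,-0.45])

```text
clock: 14.62
tcp_pos: [0.6167, -0.0586, 0.0279]
ee_rot: [0.786, 0.618, 0.0, -0.0]
force: [0.4, -0.7, 0.2]
opening: 0.0618
```

Request:
drive_tool(plan=[-0.3,-0.2,-3,0,0,0,-0.45,-0.3,-0.2,-6,0,0,0,-0.45,-0.3,-0.2,-8,0,0,0,-1,-0.3,-0.2,-8,0,0,0,-1,-0.3,-0.2,-8,0,0,0,-1])

```text
clock: 15.03
tcp_pos: [0.6151, -0.0614, 0.1093]
ee_rot: [0.786, 0.618, 0.001, 0.001]
force: [-0.5, 0.2, -0.5]
opening: 0.0852
```

```bash
python3 - <<'E'
from h import *
s=arm.observe(); print(s['tcp_pos'],s['ee_rot'])
c,im=snap('wrist','w12')
cv2.imwrite('pics/v_w12.png',cv2.resize(im,(800,600),interpolation=cv2.INTER_CUBIC)[:,:,::-1])
for a,b,z in [((45,120),(45,-20),.068),((-3,120),(-3,-20),.068),((65,140),(-65,140),.042),((45,120),(-65,120),.042),((65,140),(65,-140),.042)]: print(a,b,z,proj(c,[*J(*a),z]).round(1),proj(c,[*J(*b),z]).round(1))
E
```

```text
[ 0.61514269 -0.0614365   0.10931841] [0.78607576 0.61812809 0.00114989 0.00111318]
(45, 120) (45, -20) 0.068 [288.7  89.4] [282.6 292.4]
(-3, 120) (-3, -20) 0.068 [208.7  89.7] [216.2 292.7]
(65, 140) (-65, 140) 0.042 [315.2  58.2] [118.   58.8]
(45, 120) (-65, 120) 0.042 [284.1  90. ] [121.5  90.6]
(65, 140) (65, -140) 0.042 [315.2  58.2] [298.3 390.8]
```

View pics/v_w12.png

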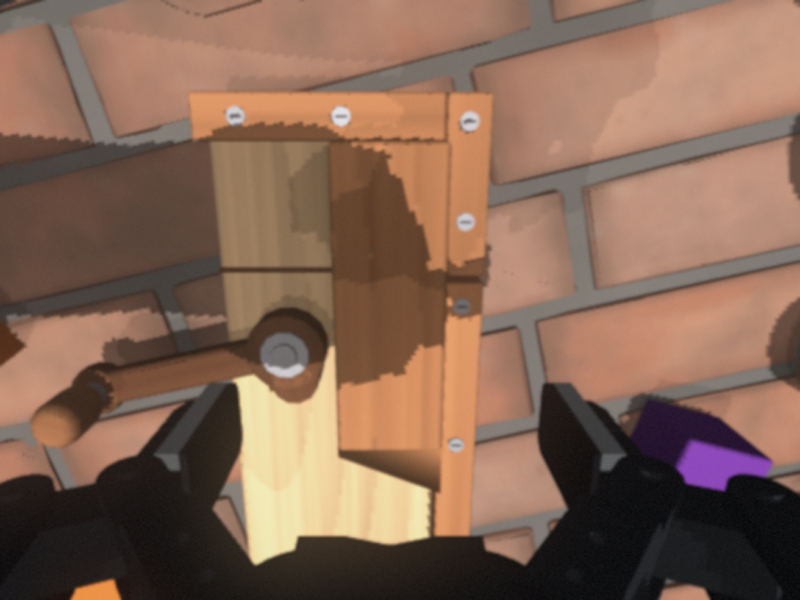

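The stick is in the corner, with its end at row 141 touching the stop's inner edge and its right side parallel to the fence; no deck shows between them. I'll make sure by pushing with shut fingers, first on the side near the stop, then on the slanted end.

Request:
drive_tool(plan=[2,-2.4,0,0,0,0,1,4.2,-4.7,0,0,0,0,1,4.2,-4.7,0,0,0,0,1,4.2,-4.7,0,0,0,0,1,4.2,-4.7,0,0,0,0,1,4.2,-4.7,0,0,0,0,1,4.2,-4.7,2.5,0,0,0,1,4.2,-4.7,5,0,0,0,1,4.2,-4.7,7.5,0,0,0,1,4.2,-4.2,7.5,0,0,0,1,4.2,-3.7,7.5,0,0,0,1,4.2,-3.7,7.5,0,0,0,1])

```text
clock: 16.08
tcp_pos: [0.5895, -0.0132, 0.0339]
ee_rot: [0.787, 0.617, 0.0, 0.001]
force: [-1.8, -0.8, -0.9]
opening: 0.0003
```

Request:
drive_tool(plan=[0,0.3,0,0,0,0,1,0,0.5,0,0,0,0,1,0,0.5,0,0,0,0,1])

```text
clock: 16.33
tcp_pos: [0.5894, -0.0131, 0.0338]
ee_rot: [0.786, 0.618, -0.002, -0.002]
force: [-9.6, 1.0, 5.9]
opening: -0.0001
```

Request:
drive_tool(plan=[0,0.3,0,0,0,0,1,0,0.6,0,0,0,0,1,0,0.6,0,0,0,0,1])

```text
clock: 16.58
tcp_pos: [0.589, -0.013, 0.033]
ee_rot: [0.786, 0.618, -0.006, -0.006]
force: [-24.6, 3.5, 14.7]
opening: 0.0
```

Request:
drive_tool(plan=[0,-1.5,0,0,0,0,1,0,-1.5,-3,0,0,0,1,0,-1.5,-6,0,0,0,1,0,-1.5,-6,0,0,0,1])

```text
clock: 16.92
tcp_pos: [0.5891, -0.012, 0.1005]
ee_rot: [0.786, 0.618, 0.004, 0.004]
force: [1.5, 0.6, 0.8]
opening: 0.0001
```

```bash
python3 - <<'E'
from h import *
rel([*J(15,-58),.033],-13.4)
E
```

```text
clock 16.92 tcp [ 0.5891 -0.012   0.1005] q [-0.15  0.48 -0.26  0.82  0.    1.66] shift cm [-14.59   3.17   6.77] turn [ 0.7 -0.1 -0.3]
```

Request:
drive_tool(plan=[-4,1,0,0,0,0,1,-8,2,0,0,0,0,1,-12,3.2,0,0,0,0,1,-14.6,3.2,0,0,0,0,1,-14.6,3.2,2,0,0,0,1,-14.6,3.2,5,0,0,0,1,-14.6,3.2,6.8,0,0,0,1,-14.6,3.2,6.8,0,0,0,1,-14,3.2,6.8,0,0,0,1,-13.4,3.2,6.8,0,0,0,1,-12.9,3.2,6.8,0,0,0,1,-12.9,3.2,6.8,0,0,0,1])

```text
clock: 17.92
tcp_pos: [0.5861, -0.1431, 0.0268]
ee_rot: [0.786, 0.619, 0.001, 0.001]
force: [0.3, 0.3, 0.6]
opening: 0.0003
```

Request:
drive_tool(plan=[0.3,0,0,0,0,0,1,0.5,0,0,0,0,0,1,0.5,0,0,0,0,0,1])

```text
clock: 18.17
tcp_pos: [0.5863, -0.141, 0.0262]
ee_rot: [0.786, 0.618, -0.001, 0.002]
force: [-1.6, -4.8, 3.3]
opening: -0.0003
```

Request:
drive_tool(plan=[0.3,0,0,0,0,0,1,0.5,0,0,0,0,0,1,0.5,0,0,0,0,0,1])

```text
clock: 18.42
tcp_pos: [0.5865, -0.1409, 0.0264]
ee_rot: [0.787, 0.616, -0.005, 0.005]
force: [-5.1, -16.1, 3.8]
opening: -0.0002
```

Request:
drive_tool(plan=[0.3,0.2,0,0,0,0,1,0.5,0.4,0,0,0,0,1,0.5,0.4,0,0,0,0,1])

```text
clock: 18.67
tcp_pos: [0.5866, -0.1409, 0.0263]
ee_rot: [0.788, 0.615, -0.011, 0.005]
force: [-19.3, -25.5, 13.6]
opening: -0.0003
```

Request:
drive_tool(plan=[-2.5,-0.5,0,0,0,0,1,-2.5,-0.5,-2,0,0,0,1,-2.5,-0.5,-6,0,0,0,1,-2.5,-0.5,-10,0,0,0,1,-2.5,-0.5,-10,0,0,0,1])

```text
clock: 19.08
tcp_pos: [0.5859, -0.1555, 0.1333]
ee_rot: [0.786, 0.618, 0.003, 0.005]
force: [2.2, -1.1, 0.5]
opening: 0.0
```

```bash
python3 - <<'E'
from h import *
c,im=load('w12')
for uv in [(58,425),(52,425)]: print('knob',onz(c,uv[0]/1.5625,uv[1]/1.5625,.075).round(4))
print('bolt',onz(c,284/1.5625,354/1.5625,.045).round(4),'pivot',J(-30.6,20))
rel([.462,-.0685,.12],-13.4)
E
```

```text
knob [ 0.4652 -0.0712  0.075 ]
knob [ 0.4627 -0.0706  0.075 ]
bolt [ 0.5612 -0.0732  0.045 ] pivot [ 0.55996802 -0.074853  ]
clock 19.08 tcp [ 0.5859 -0.1555  0.1333] q [-0.38  0.48 -0.17  0.91  0.    1.43] shift cm [  5.52 -14.12   1.14] turn [ 0.7  0.1 -0.3]
```

Request:
drive_tool(plan=[1.5,-3.5,0,0,0,0,-0.25,3,-7,0,0,0,0,-0.25,4.5,-11,0,0,0,0,-0.25,5.6,-14.1,0,0,0,0,-0.25,5.6,-14.1,0,0,0,0,-0.25,5.6,-14.1,0,0,0,0,-0.25])

```text
clock: 19.58
tcp_pos: [0.456, -0.0647, 0.1253]
ee_rot: [0.786, 0.618, 0.0, -0.0]
force: [1.3, -1.1, 0.5]
opening: 0.0539
```

```bash
python3 - <<'E'
from h import *
c,im=snap('wrist','w13'); print(arm.observe()['opening'])
rel([.462,-.070,.030],-13.4)
p=proj(c,[.462,-.070,.075]); print('knob pred px',p)
# brown lever/knob mask and distance-transform peak near prediction
m=((sat(im)<.56)).astype(np.uint8); dt=cv2.distanceTransform(m,cv2.DIST_L2,5)
u,v=p.astype(int); w=dt[v-35:v+35,u-35:u+35]; i=np.unravel_index(w.argmax(),w.shape); q=(u-35+i[1],v-35+i[0]); print('blob',q,w.max(),onz(c,*q,.075))
g=cv2.cvtColor(im,cv2.COLOR_RGB2GRAY)
print(m[v-40:v+40:4,u-40:u+40:2])
E
```

```text
0.05329814447659256
clock 19.63 tcp [ 0.458  -0.0657  0.1257] q [-0.3   0.25 -0.54  0.77  0.    1.51] shift cm [-0.32  0.46  9.57] turn [ 0.1  0.  -0.2]
knob pred px [258.01848771 207.22985824]
blob (np.int64(257), np.int64(195)) 14.581398 [ 0.46333636 -0.06116896  0.075     ]
[[0 0 0 0 0 0 0 0 0 0 0 0 0 0 0 0 0 0 0 0 0 0 0 0 0 0 0 0 0 0 0 0 0 0 0 0
  0 0 0 0]
 [0 0 0 0 0 0 0 0 0 0 0 0 0 0 0 0 0 0 0 0 0 0 0 0 0 0 0 0 0 0 0 0 0 0 0 0
  0 0 0 0]
 [0 0 0 0 0 0 0 0 0 0 0 0 0 0 0 0 0 0 0 0 0 0 0 0 0 0 0 0 0 0 0 0 0 0 0 0
  0 0 0 0]
 [0 0 0 0 0 0 0 0 0 0 0 0 0 0 0 0 0 0 0 1 1 0 0 0 0 0 0 0 0 0 1 1 1 1 1 1
  1 1 1 1]
 [0 0 0 0 0 0 0 0 0 0 0 0 0 0 0 1 1 1 1 1 1 1 1 1 1 1 1 1 1 1 1 1 1 1 1 1
  1 1 1 1]
 [0 0 0 0 0 0 0 0 0 0 0 0 0 1 1 1 1 1 1 1 1 1 1 1 1 1 1 1 1 1 1 1 1 1 1 1
  1 1 1 1]
 [0 0 0 0 0 0 0 0 0 0 0 0 0 1 1 1 1 1 1 1 1 1 1 1 1 1 1 1 1 1 1 1 1 1 1 1
  1 1 1 1]
 [0 0 0 0 0 0 0 0 0 0 0 0 1 1 1 1 1 1 1 1 1 1 1 1 1 1 1 1 1 1 1 1 1 1 1 1
  1 1 1 1]
 [0 0 0 0 0 0 0 0 0 0 0 0 0 1 1 1 1 1 1 1 1 1 1 1 1 1 1 1 1 1 1 1 1 0 0 0
  0 0 0 0]
 [0 0 0 0 0 0 0 0 0 0 0 0 0 0 1 1 1 1 1 1 1 1 1 1 1 1 1 0
[... 178 characters left out ...]
 0 0 0 0
  0 0 0 0]
 [0 0 0 0 0 0 0 0 0 0 0 0 0 0 0 1 1 1 1 1 1 1 1 1 1 1 1 0 0 0 0 0 0 0 0 0
  0 0 0 0]
 [0 0 0 0 0 0 0 0 0 0 0 0 0 0 0 1 1 1 1 1 1 1 1 1 1 1 0 0 0 0 0 0 0 0 0 0
  0 0 0 0]
 [0 0 0 0 0 0 0 0 0 0 0 0 0 0 0 0 0 0 0 0 1 0 0 0 0 0 0 0 0 0 0 0 0 0 0 0
  0 0 0 0]
 [0 0 0 0 0 0 0 0 0 0 0 0 0 0 0 0 0 0 0 0 0 0 0 0 0 0 0 0 0 0 0 0 0 0 0 0
  0 0 0 0]
 [0 0 0 0 0 0 0 0 0 0 0 0 0 0 0 0 0 0 0 0 0 0 0 0 0 0 0 0 0 0 0 0 0 0 0 0
  0 0 0 0]
 [0 0 0 0 0 0 0 0 0 0 0 0 0 0 0 0 0 0 0 0 0 0 0 0 0 0 0 0 0 0 0 0 0 0 0 0
  0 0 0 0]
 [0 0 0 0 0 0 0 0 0 0 0 0 0 0 0 0 0 0 0 0 0 0 0 0 0 0 0 0 0 0 0 0 0 0 0 0
  0 0 0 0]
 [0 0 0 0 0 0 0 0 0 0 0 0 0 0 0 0 0 0 0 0 0 0 0 0 0 0 0 0 0 0 0 0 0 0 0 0
  0 0 0 0]]
```

Request:
drive_tool(plan=[0.1,0.4,3,0,0,0,-0.25,0.1,0.4,6,0,0,0,-0.25,0.1,0.4,8,0,0,0,-0.25,0.1,0.4,9.4,0,0,0,-0.25,0.1,0.4,9.4,0,0,0,-0.25,0.1,0.4,9.4,0,0,0,1,0.1,0.4,9.4,0,0,0,1,0.1,0.4,9.4,0,0,0,1,0.1,0.4,9.4,0,0,0,1,0.1,0.4,9.4,0,0,0,1])

```text
clock: 20.47
tcp_pos: [0.4612, -0.0662, 0.0321]
ee_rot: [0.786, 0.618, -0.0, 0.0]
force: [-4.7, -0.5, 6.1]
opening: 0.0194
```

```bash
python3 - <<'E'
from h import *
s=arm.observe(); print(s['opening'],s['force'],s['tcp_pos'])
R=Ro.from_quat(s['ee_rot']).as_matrix(); P=np.array([.5605,-.0742]); 
d=s['tcp_pos'][:2]-P; print('r',np.linalg.norm(d),np.degrees(np.arctan2(d[1],d[0])))
# use pad centre estimate: tcp + R*(-4,+1.2)
k=s['tcp_pos']+R@np.array([-.004,.0012,0]); d=k[:2]-P; a0=np.arctan2(d[1],d[0]); print('knob r',np.linalg.norm(d),np.degrees(a0))
k0=P+.1*np.array([np.cos(a0),np.sin(a0)])
for da in range(0,91,8):
    a=a0+np.radians(da); X=P+.1*np.array([np.cos(a),np.sin(a)])-k0; t=R.T@np.r_[X,0]*100; print(da,round(np.degrees(a)%360,1),t.round(2)[:2])
print('closed dir',-13.4+180+np.degrees(1.6))
E
```

```text
0.019401392129307606 [-4.73694442 -0.47039724  6.10590845] [ 0.46122372 -0.06624524  0.03214666]
r 0.09959446628971413 175.4188203780963
knob r 0.09912990436462941 177.81215434442493
0 177.8 [0. 0.]
8 185.8 [-1.34  0.37]
16 193.8 [-2.62  0.93]
24 201.8 [-3.81  1.66]
32 209.8 [-4.89  2.55]
40 217.8 [-5.83  3.58]
48 225.8 [-6.62  4.73]
56 233.8 [-7.24  5.97]
64 241.8 [-7.69  7.3 ]
72 249.8 [-7.94  8.67]
80 257.8 [-8.   10.06]
88 265.8 [-7.87 11.45]
closed dir 258.2732472209317
```

Request:
drive_tool(plan=[-1.3,0.4,0,0,0,0,1,-2.6,0.9,0,0,0,0,1,-3.8,1.7,0,0,0,0,1,-4.9,2.6,0,0,0,0,1,-5.8,3.6,0,0,0,0,1,-6.6,4.7,0,0,0,0,1,-6.6,4.7,0,0,0,0,1])

```text
clock: 21.05
tcp_pos: [0.4881, -0.1457, 0.0319]
ee_rot: [0.787, 0.617, -0.006, 0.001]
force: [-15.8, -9.8, 11.8]
opening: 0.0193
```

```bash
python3 - <<'E'
from h import *
s=arm.observe(); print(s['opening'],s['force'].round(1))
R=Ro.from_quat(s['ee_rot']).as_matrix(); P=np.array([.5605,-.0742])
k=s['tcp_pos']+R@np.array([-.004,.0012,0]); d=k[:2]-P; a0=np.arctan2(d[1],d[0]); print('knob r',np.linalg.norm(d),np.degrees(a0)%360)
k0=k[:2]
for a in (230,236,242,248,254,258.3,262):
    a=np.radians(a); X=P+.1*np.array([np.cos(a),np.sin(a)])-k0; t=R.T@np.r_[X,0]*100; print(round(np.degrees(a)%360,1),t.round(2)[:2])
E
```

```text
0.01927817753786902 [-15.8  -9.8  11.8]
knob r 0.10454632858292089 226.34561164321522
230.0 [0.09 0.79]
236.0 [-0.32  1.75]
242.0 [-0.63  2.75]
248.0 [-0.83  3.78]
254.0 [-0.93  4.82]
258.3 [-0.93  5.57]
262.0 [-0.88  6.21]
```

Request:
drive_tool(plan=[-0.5,0.6,0,0,0,0,1,-0.8,1.2,0,0,0,0,1,-1.2,2.4,0,0,0,0,1,-1.5,3.8,0,0,0,0,1,-1.6,4.6,0,0,0,0,1,-1.6,4.6,0,0,0,0,1])

```text
clock: 21.55
tcp_pos: [0.5319, -0.1704, 0.0319]
ee_rot: [0.786, 0.618, -0.003, 0.001]
force: [-4.7, -5.3, 2.5]
opening: 0.0194
```

```bash
cat > k.py <<'E'
from h import *
s=arm.observe(); print(s['opening'],s['force'].round(1),s['tcp_pos'].round(4))
R=Ro.from_quat(s['ee_rot']).as_matrix(); P=np.array([.5605,-.0742])
k=s['tcp_pos']+R@np.array([-.004,.0012,0]); d=k[:2]-P; a0=np.arctan2(d[1],d[0]); print('knob r',np.linalg.norm(d),np.degrees(a0)%360, 'force tool',(R.T@s['force']).round(1))
E
python3 k.py
```

```text
0.019414317028044848 [-4.7 -5.3  2.5] [ 0.5319 -0.1704  0.0319]
knob r 0.10430744512194354 254.19670656278396 force tool [-6.3 -3.3 -2.5]
```

Request:
drive_tool(plan=[0,0.4,0,0,0,0,1,0,0.8,0,0,0,0,1,0,1.2,0,0,0,0,1,0,1.2,0,0,0,0,1])

```text
clock: 21.88
tcp_pos: [0.5388, -0.1723, 0.0316]
ee_rot: [0.787, 0.617, -0.006, -0.001]
force: [-16.4, -6.0, 11.7]
opening: 0.0195
```

```bash
python3 k.py
```

```text
0.019470044243121064 [-16.4  -6.   11.7] [ 0.5388 -0.1723  0.0316]
knob r 0.10449296767871673 258.1587507895886 force tool [ -9.8 -14.6 -11.5]
```

Request:
drive_tool(plan=[0,0.4,0,0,0,0,1,0,0.8,0,0,0,0,1,0,0.8,0,0,0,0,1,0,0.8,0,0,0,0,1])

```text
clock: 22.22
tcp_pos: [0.5389, -0.1724, 0.0312]
ee_rot: [0.787, 0.617, -0.01, -0.006]
force: [-35.1, -2.7, 28.6]
opening: 0.0194
```

```bash
python3 k.py
```

```text
0.019431715373929605 [-35.1  -2.7  28.6] [ 0.5389 -0.1724  0.0312]
knob r 0.1045857541775089 258.20759911604785 force tool [-11.2 -34.1 -27.8]
```

Request:
drive_tool(plan=[0.2,-0.9,0,0,0,0,1,0.2,-0.9,0,0,0,0,-0.2,0.2,-0.9,0,0,0,0,-0.2,0.2,-0.9,0,0,0,0,-0.2,0.2,-0.9,0,0,0,0,-0.2,0.2,-0.9,-2,0,0,0,-0.2,0.2,-0.9,-5,0,0,0,-0.2,0.2,-0.9,-9,0,0,0,-0.2,0.2,-0.9,-13,0,0,0,-0.2,0.2,-0.9,-13,0,0,0,-0.2,0.2,-0.9,-13,0,0,0,-0.2])

```text
clock: 23.13
tcp_pos: [0.5464, -0.1689, 0.1641]
ee_rot: [0.786, 0.618, 0.002, 0.003]
force: [0.2, -0.5, -0.5]
opening: 0.0514
```

```bash
python3 - <<'E'
from h import *
s=arm.observe(); print(s['tcp_pos'],s['force'].round(1),s['opening'])
c,im=snap('wrist','w14'); snap('scene','s14'); snap('top','t14')
loc=lambda u,v,z:(lambda X:(np.array([[np.cos(np.radians(-13.4)),np.sin(np.radians(-13.4))],[-np.sin(np.radians(-13.4)),np.cos(np.radians(-13.4))]])@(X[:2]-[.5851,-.1014])*1000).round(1))(onz(c,u,v,z))
# expected pixels
for n,x,y,z in [('knob closed',-27.7,-80,.075),('stick endL',-3,120,.068),('stick endR',45,120,.068),('mid left',-3,60,.068),('fence out',65,60,.042),('stop out',0,140,.042)]: print(n,proj(c,[*J(x,y),z]).round(1))
f=im.astype(int)
u,v=proj(c,[*J(20,120),.068]).astype(int); print('col',u,[(y,*f[y,u]) for y in range(v-30,v+12,2) if y>=0])
u,v=proj(c,[*J(21,75),.068]).astype(int); print('row',v,[(x,*f[v,x]) for x in range(u-60,u+75,3)])
E
```

```text
[ 0.5463519  -0.16891965  0.16411187] [ 0.2 -0.5 -0.5] 0.05141818304785304
knob closed [240.3 193. ]
stick endL [ 274.8 -101.8]
stick endR [ 347.8 -101.8]
mid left [273.2   1.1]
fence out [356.9  10.1]
stop out [ 276.5 -114.6]
col 309 []
row -23 [(248, np.int64(30), np.int64(26), np.int64(24)), (251, np.int64(27), np.int64(23), np.int64(21)), (254, np.int64(29), np.int64(24), np.int64(24)), (257, np.int64(25), np.int64(23), np.int64(18)), (260, np.int64(29), np.int64(25), np.int64(23)), (263, np.int64(26), np.int64(22), np.int64(23)), (266, np.int64(29), np.int64(24), np.int64(25)), (269, np.int64(28), np.int64(25), np.int64(23)), (272, np.int64(27), np.int64(25), np.int64(23)), (275, np.int64(24), np.int64(21), np.int64(20)), (278, np.int64(27), np.int64(21), np.int64(22)), (281, np.int64(24), np.int64(19), np.int64(20)), (284, np.int64(24), np.int64(21), np.int64(21)), (287, np.int64(23), np.int64(19), np.int64(19)), (290, np.int64(23), np.int64(20), np.int64(19)), (293, np.int64(24), np.int64(22), np.int64(20)), (296, np.int64(24), np.int64(21), np.int64(22)), (299, np.int64(24), 
[... 650 characters left out ...]
 np.int64(20)), (341, np.int64(20), np.int64(18), np.int64(21)), (344, np.int64(14), np.int64(12), np.int64(14)), (347, np.int64(15), np.int64(16), np.int64(17)), (350, np.int64(17), np.int64(17), np.int64(17)), (353, np.int64(17), np.int64(16), np.int64(18)), (356, np.int64(12), np.int64(13), np.int64(14)), (359, np.int64(14), np.int64(15), np.int64(17)), (362, np.int64(15), np.int64(17), np.int64(16)), (365, np.int64(16), np.int64(15), np.int64(17)), (368, np.int64(19), np.int64(14), np.int64(10)), (371, np.int64(21), np.int64(14), np.int64(7)), (374, np.int64(26), np.int64(17), np.int64(13)), (377, np.int64(27), np.int64(20), np.int64(15)), (380, np.int64(25), np.int64(16), np.int64(11))]
```

Request:
drive_tool(plan=[3.5,1.2,-1,0,0,0,-0.2,7,2.4,-1,0,0,0,-0.2,10.5,3.6,-1,0,0,0,-0.2,12.1,4.2,-1,0,0,0,-0.2,12.1,4.2,-1,0,0,0,-0.2,12.1,4.2,-1,0,0,0,-0.2,12.1,4.2,-1,0,0,0,-0.2])

```text
clock: 23.87
tcp_pos: [0.6119, -0.0607, 0.1695]
ee_rot: [0.786, 0.618, -0.001, -0.001]
force: [-0.6, -0.3, -0.1]
opening: 0.0515
```

```bash
python3 - <<'E'
from h import *
c,im=snap('wrist','w15'); g=cv2.GaussianBlur(cv2.cvtColor(im,cv2.COLOR_RGB2GRAY),(3,3),0).astype(float); S=cv2.GaussianBlur(sat(im),(3,3),0)
def jig(X):
    a=np.radians(-13.4); d=X[:2]-np.array([.5851,-.1014]); return np.array([d@[np.cos(a),np.sin(a)],d@[-np.sin(a),np.cos(a)]])*1000
def prof(p,q,z,n=60):
    # strongest edges of grey/sat along jig segment p->q on plane z
    t=np.linspace(0,1,n*3+1); P=[proj(c,[*J(*(np.array(p)*(1-k)+np.array(q)*k)),z]) for k in t]
    m=np.array(P,np.float32)[None]; v=cv2.remap(g.astype(np.float32),m[...,0],m[...,1],1)[0]; s=cv2.remap(S.astype(np.float32),m[...,0],m[...,1],1)[0]
    L=np.array([np.array(p)*(1-k)+np.array(q)*k for k in t]); return L,v,s
for y in (0,50,100):
    L,v,s=prof((-20,y),(75,y),.068); print('y',y,[(round(float(L[i][0])),int(v[i])) for i in range(0,len(L),4)])
for x in (10,21,35):
    L,v,s=prof((x,105),(x,150),.068); print('x',x,[(round(float(L[i][1])),int(v[i])) for i in range(0,len(L),6)])
L,v,s=prof((-60,-80),(10,-80),.075); print('knob',[(round(float(L[i][0])),int(v[i]),round(float(s[i]),2)) for i in range(0,len(L),6)])
# before/after motion of bystanders in the top camera
_,a=load('top0'); ct,b=load('t14')
for n,X in dict(mill=[.627,-.356,.1],tin=[.72,.189,.05],onion=[.633,-.458,.04]).items():
    u,v=proj(ct,X).astype(int); A=a[v-18:v+18,u-18:u+18]; B=b[v-22:v+22,u-22:u+22]
    r=cv2.matchTemplate(B,A,cv2.TM_CCOEFF_NORMED); _,m,_,l=cv2.minMaxLoc(r); print(n,(l[0]-4,l[1]-4),round(m,3))
E
```

```text
y 0 [(-20, 106), (-18, 94), (-16, 117), (-14, 201), (-12, 222), (-9, 222), (-7, 219), (-5, 219), (-3, 203), (-1, 162), (1, 167), (3, 167), (5, 167), (7, 168), (10, 171), (12, 171), (14, 167), (16, 163), (18, 163), (20, 163), (22, 165), (24, 169), (26, 171), (29, 171), (31, 169), (33, 170), (35, 167), (37, 159), (39, 161), (41, 165), (43, 160), (45, 158), (48, 178), (50, 177), (52, 172), (54, 170), (56, 170), (58, 171), (60, 163), (62, 154), (64, 154), (67, 151), (69, 150), (71, 150), (73, 149), (75, 145)]
y 50 [(-20, 76), (-18, 86), (-16, 95), (-14, 101), (-12, 107), (-9, 107), (-7, 107), (-5, 112), (-3, 110), (-1, 91), (1, 92), (3, 92), (5, 92), (7, 93), (10, 93), (12, 94), (14, 91), (16, 89), (18, 90), (20, 91), (22, 93), (24, 92), (26, 93), (29, 93), (31, 92), (33, 93), (35, 91), (37, 89), (39, 90), (41, 92), (43, 90), (45, 87), (48, 106), (50, 127), (52, 129), (54, 143), (56, 157), (58, 170), (60, 164), (62, 156), (64, 162), (67, 161), (69, 160), (71, 158), (73, 157), (75, 156)]
y 100 [(-20, 121), (-18, 129), (-16, 132), (-14, 130), (-12, 127), (-9, 125), (-7, 124), (-5, 117), (-
[... 1419 characters left out ...]
8, 131), (140, 135), (141, 134), (142, 123), (144, 118), (146, 118), (147, 119), (148, 123), (150, 118)]
knob [(-60, 30, 0.7), (-58, 32, 0.69), (-55, 31, 0.67), (-53, 33, 0.67), (-51, 34, 0.67), (-48, 37, 0.7), (-46, 49, 0.63), (-44, 174, 0.69), (-41, 232, 0.76), (-39, 231, 0.75), (-37, 183, 0.64), (-34, 127, 0.48), (-32, 135, 0.46), (-30, 140, 0.47), (-27, 143, 0.47), (-25, 146, 0.46), (-23, 149, 0.46), (-20, 144, 0.47), (-18, 139, 0.52), (-16, 205, 0.64), (-13, 215, 0.66), (-11, 211, 0.65), (-9, 220, 0.68), (-6, 223, 0.69), (-4, 221, 0.68), (-2, 222, 0.69), (1, 222, 0.68), (3, 222, 0.68), (5, 215, 0.66), (8, 210, 0.65), (10, 219, 0.67)]
mill (1, 0) 0.827
tin (0, 0) 0.997
onion (0, 0) 0.994
```

```bash
python3 -c "
from bench import job; print(job.hand_in())"
```

```text
the job is handed in; nothing more can be done
None
```

I handed the job in at about 24 s of robot time. The sawn-off chunk is in the tray, the long stick is home in the jig corner, and the clamp is closed.

**What I did**
- **Chunk:** I moved it from the jig into the free half of the tray, flat beside the old one. The wrist picture after release shows it lying there.
- **Stick:** I laid it on the jig with its square end towards the stop, then pushed it into the corner with the gripper. I checked it with shut fingers on the side and on the slanted end. It did not move at about 25 N on the side and 32 N on the slanted end.
- **Clamp:** Only then did I swing the lever. It stopped hard at 258.2°, against about 258.3° expected for fully closed.

**Last checks**
- **Squareness:** After clamping, the stick's end lies at y ≈ 120 mm across its whole width. Its sides stay at the same distance from the fence at three places along it. The wrist camera cannot see a gap under about 3 mm at the fence, so there I rely on the push test.
- **Lever:** The knob is within about 1 mm of its closed position.
- **Tin and onion:** They show no movement in the top camera.
- **Pepper mill:** The image match was weaker (0.83, 1 pixel), which I put down to shading from the arm. The arm stayed well away from it.

**What disagreed**
- **Fingertips:** They stood about 31 mm farther back than the text states. The first grasp closed above the chunk without touching it. I found the offset by a gentle touch on the chunk (about 17 N) and worked with it from there.
- **Scene camera:** My readings from it gave heights about 15 mm too low. I used the wrist views, which matched the given sizes.
- **Picture limit:** I used all 12 views, so the check after clamping is by numbers only.

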